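# Clear the bench plate under the work light

## Robot

A 6-joint arm with a two-finger parallel gripper is mounted at the origin on the work surface. World frame = base frame: x ahead of the robot, y to its left, z up, the work surface at z = 0. Lengths are in mm, angles in rad, forces in N, time in s.
With the tool pointing down it reaches from about 275 to 750 mm from the base axis. Payload 10.2 kg.
Tool frame: the origin (TCP) lies between the finger pads; the fingertips stand 25 mm ahead of it and the grasp point (between the pads) lies 6 mm ahead of it; z points along the fingers, y is the line along which they close (so a half turn about z gives the same grasp; the last joint's range is limited). The gripper opens to 85 mm and grips with 20 to 120 N. Pads are 22 mm wide; open, the fingers measure 114 mm over their backs; the gripper's body (76 mm by 85 mm) begins 54 mm behind the grasp point. The pads swing forward as they close: fully open they stand 13 mm farther back than shut.
Start: joints at [0.912, 0.313, 1.498, -0, 1.331, -0.223], TCP at [221.634, 475.93, 256.294] pointing down, gripper open.
Joint ranges: [-2.94, 2.94], [-0.97, 2.17], [0.19, 2.56], [-1.23, 4.37], [0.02, 3.11], [-2.88, 2.88]. Speed limits (rad/s): [2.39, 2.39, 3.01, 3.14, 3.14, 3.14].

## Interface

Orientations are given as a unit quaternion [w, x, y, z].
In Python, from rig import ctrl, eyes, finish_job gives the robot as it stands.
- The arm moves only by the tool step_arm, never from a script. Its argument "increments" is a list of rows, each an object of numbers: "dx", "dy", "dz": the shift along the tool's x, y, z in units of 25 mm (1.0 is 25 mm); "wx", "wy", "wz": the turn, a rotation vector about the tool's x, y, z in units of 6 degrees (1.0 is 6 degrees). A call has 1 to 5 rows; each row shifts and turns the commanded pose from where the row before left it, along the tool's axes as they then stand; what a row does not reach is not made up. A row lasts 1/10 s, in which the tool goes at most 50 mm and 8.59 degrees, less where a joint would pass 70% of its speed; a pose out of reach is approached as far as the arm can. A call is refused whole if a number of a shift passes 1 or a number of a turn 1, either way. A call with a gripper value outside its range is refused whole. "fingers" is the finger opening in mm, from 0 to 85.4, set as the call begins (left out, the last holds). The fingers move at their own pace and stop on an object; "squeeze" is the grip in N (left out, the last holds). Time passes only in rows, so rows that do not move let the fingers close. It gives the time, the measured TCP pose, the force, the opening and the grip force at its end, in the units of the state.
- ctrl.sense(): the state, without advancing time (a new reading comes with each control period).
- eyes.capture(name): name is "side" or "top"; returns a dict with "frame" (384x512x3 uint8, blue, green, red), "fx", "fy", "cx", "cy" (pixels), "R" (3x3) and "t" (3): a world point X has camera coordinates R X + t. Camera axes: x right, y down, z forward; pixel columns grow to the right and rows downward; lengths in mm; the calibration is good to about 2 mm. A picture is of the moment at which its call begins. There is no depth.
- finish_job(): hands the job in; it is judged then, once.
Trained networks look in the newest picture that a camera, given by its name, has taken for a name from the list of things; names that differ only in an ending like _2 or _b are one class to them, and where a whole thing is asked for, a point or a joint stands for the part that bears it (a point fixed in the world has none). Each returns a list of dicts, best first, with "p" (0 to 1); they miss things now and then, are a little off and sometimes report something else, mostly with a low value. They report only what shows in the picture. A call takes as long as a camera call. They do not tell look-alikes from the thing itself.
- eyes.cut_out(camera, label): "mask" (384x512 bool, what is visible of it).
- eyes.landmark_of(camera, label): "point" ([x, y, z] in mm, in the coordinates of the camera as it stood for that picture, good to about 4 mm: a listed point, or the origin of a listed thing).
The state is a dict: "time_s": time; "joints": joint angles; "dq": joint speeds; "tau": joint torques, N m; "eef_pos": TCP position; "ee_rot": TCP orientation; "force": force on the tool from outside, world axes, zero at the start; "wrist_torque": the same for the moment, N m; "grip_width": opening from 0.0 (shut) to 1.0 (fully open); "grip_force": force on a finger pad.
Only numpy, scipy, OpenCV 4.12 (cv2) and the standard library are available. Lean on these libraries where they do the work, as an engineer would, in place of code of your own. Each camera call takes 0.05 s, during which the arm holds its last target. There are 200 camera calls.

## Task

Get the bench plate ready for the next piece: first lift the wooden former off it and stand it upright in the cardboard stock tray beside the one already there, setting it down gently. Then take the scraper block and wipe all three offcuts off the plate into the red catch tray - do not touch the offcuts with the fingers - and stand the scraper back on its rubber pad, lying along the pad as it was. Do not knock the low work light above the plate, and leave everything else on the bench where it is.

Things in the scene. Friction and masses are not known exactly. Their poses are not given: they have to be found in the camera images.
- plate: Fixed grey steel bench plate, 250 (x) x 380 (y) x 50 mm high; origin at the centre of its underside, x pointing away from the robot within 5 degrees. Former and offcuts lie in a row along its y, their middles within 30 mm of the line x = 0, none nearer than 40 mm to the short ends. A tray stands against each short end (2 mm gap); which tray is at which end varies.
- lamp: Fixed low LED light bar, 615 (y) x 38 (x) mm, right above the plate's line x = 0 and over both trays, underside 305 mm and top 344 mm above the bench; 14 mm tube arms (up to z 365 mm) run from it at y +/-260 mm back to posts at x +170 mm. Origin at the plate's origin, same axes. A gripper pointing straight down at the row strikes it: lean the tool 35 to 45 degrees, wrist towards the robot.
- stock_tray: Fixed open cardboard tray, 300 (x) x 110 (y) x 22 mm high, walls and floor 4 mm; origin at the centre of its underside, axes like the plate's, centre 70 mm nearer the robot than the plate's. One former (mate) stands somewhere along its middle line y = 0; there is always room for the other in the longer free part.
- catch_tray: Fixed open red steel tray, 300 (x) x 110 (y) x 40 mm high, walls and floor 3 mm; origin at the centre of its underside, axes like the plate's. Its rim is 10 mm below the plate's top, so that things pushed over that end of the plate drop in.
- former: Loose wooden former, 0.11 to 0.22 kg: square foot 70 x 70 x 14 mm with a 50 x 50 mm block on it, total height 70 mm; origin at the centre of its underside, sides along x and y, within 6 degrees of the plate's axes. Stands on the plate in the row with the offcuts. Grip it across the 50 mm block, 14 to 70 mm above its underside.
- mate: Another former of the same shape and size, loose, standing in the stock tray. Leave it there.
- scraper: Loose scraper block, about 0.17 kg: flat sole 150 (x) x 30 (y) mm, base 18 mm high with vertical sides, and on its middle a wooden grip 70 (x) x 24 (y) mm from 18 to 67 mm height. Origin at the centre of the sole. It stands on its pad, grip up. Gripped across the 24 mm, the tool may lean in the scraper's x-z plane.
- pad: Fixed black rubber pad, 200 (x) x 80 (y) x 6 mm; origin at the centre of its underside, x away from the robot or turned up to 20 degrees to the left. It lies on the bench to the left of the trays.
- offcut0: Loose light wooden offcut, 60 (x) x 18 (y) x 10 mm, 10 g, lying flat on the plate at any angle; origin at the centre of its underside.
- offcut1: Loose dark brown wooden offcut, 60 (x) x 18 (y) x 10 mm, 10 g, lying flat on the plate at any angle; origin at the centre of its underside.
- offcut2: Loose plywood wooden offcut, 60 (x) x 18 (y) x 10 mm, 10 g, lying flat on the plate at any angle; origin at the centre of its underside.
- straightedge: Loose brass straightedge, 26 (x) x 250 (y) x 6 mm, lying on the plate's far edge, its middle 105 mm beyond the plate's middle line; origin at the centre of its underside. Leave it.
- tin: Loose closed tin, 72 mm across, 70 mm high, origin at the centre of its underside; stands to the right of the trays. Leave it.
- file: Loose file with a yellow handle, 205 mm long along its x, 22 mm wide. Leave it.
- beaker: Loose clear beaker, 68 mm across, 85 mm high, origin at the centre of its underside. Leave it.
- mallet: Loose hammer, 200 mm long along its x. Leave it.
- sandblock: Loose cork sanding block, 90 x 50 x 32 mm. Leave it.
Things that resemble listed ones, but are neither listed nor needed, are in the scene too. What is shaped like the former but blue is not meant.

How it is judged:
By the outcome, as a careful person would: the job done as asked, in the order asked, and still so for the second after the job is handed in, with the robot touching nothing.
It also fails if it takes over 72 s, if anything falls off the work surface, if the arm or the gripper's body presses on something with over 40 N, if the wrist force passes 120 N, or if a joint passes its speed limit or range.

## Working session

There is one attempt and no reset: what is moved stays moved. The work goes in short steps, Python scripts to look and compute and a tool call to move; the robot and the scene stay as the last step left them, time stands still between calls to the robot, and variables do not carry over. Pictures are saved under pics/ and viewed, at most 10 in all, crops included, and the job is handed in when it is done.

Besides the shell and the picture viewer there is one more tool, called after "Call:" as name([rows], argument=value, ...), one row to a line, values as JSON. step_arm: Moves the arm, as the interface text tells. Its arguments: {"type":"object","properties":{"increments":{"type":"array"},"fingers":{"type":"number"},"squeeze":{"type":"number"}},"required":["increments"]}

```bash
ls; mkdir -p pics
cat > h.py <<'E'
import numpy as np, cv2
from scipy.spatial.transform import Rotation as Ro
from rig import ctrl, eyes, finish_job
def w(c,p): return np.array(c["R"]).T@(np.array(p)-np.array(c["t"]))
def proj(c,X):
    q=np.array(c["R"])@np.array(X,float)+np.array(c["t"]); return np.array([c["fx"]*q[0]/q[2]+c["cx"],c["fy"]*q[1]/q[2]+c["cy"]])
def ray(c,u,v,z):
    R=np.array(c["R"]);o=-R.T@np.array(c["t"]);d=R.T@np.array([(u-c["cx"])/c["fx"],(v-c["cy"])/c["fy"],1]);return o+d*(z-o[2])/d[2]
E
python3 - <<'E'
from h import *
for n in ["top","side"]:
    c=eyes.capture(n); cv2.imwrite(f"pics/{n}0.png",cv2.resize(c["frame"],None,fx=1.55,fy=1.55,interpolation=cv2.INTER_CUBIC))
    print(n,c["fx"],c["cx"],c["cy"],np.round(-np.array(c["R"]).T@np.array(c["t"])))
    for l in "plate stock_tray catch_tray former mate scraper pad offcut0 offcut1 offcut2 straightedge lamp tin".split():
        print(l,[(round(d["p"],2),np.round(w(c,d["point"])).tolist()) for d in eyes.landmark_of(n,l)[:4]])
s=ctrl.sense();print(s)
E
```

```text
pics
top 409.6969653960271 256.72934613427003 185.22032922769972 [ 281.  -89. 1262.]
plate [(0.75, [584.0, -16.0, 1.0])]
stock_tray [(0.56, [528.0, 232.0, -6.0])]
catch_tray [(0.64, [495.0, -262.0, -3.0])]
former [(0.97, [361.0, -52.0, -2.0]), (0.97, [338.0, 93.0, -3.0]), (0.71, [457.0, -401.0, -2.0]), (0.64, [558.0, -126.0, 49.0])]
mate []
scraper [(0.7, [466.0, 400.0, 5.0])]
pad [(0.66, [452.0, 406.0, -1.0]), (0.38, [584.0, -17.0, 2.0])]
offcut0 [(0.71, [586.0, -53.0, 46.0]), (0.67, [605.0, 93.0, 46.0]), (0.62, [605.0, 18.0, 46.0])]
offcut1 [(0.71, [586.0, -53.0, 46.0]), (0.67, [605.0, 93.0, 46.0]), (0.62, [605.0, 18.0, 46.0])]
offcut2 [(0.71, [586.0, -53.0, 46.0]), (0.67, [605.0, 93.0, 46.0]), (0.62, [605.0, 18.0, 46.0])]
straightedge [(0.45, [689.0, -26.0, 49.0])]
lamp [(0.2, [453.0, 405.0, -3.0])]
tin []
side 413.65725394335533 254.07919791938042 182.94381434215575 [ 135. -930. 1227.]
plate [(0.61, [581.0, -19.0, -0.0])]
stock_tray [(0.7, [527.0, 230.0, 1.0]), (0.56, [455.0, -400.0, -1.0])]
catch_tray [(0.6, [500.0, -262.0, 3.0]), (0.21, [465.0, 236.0, 5.0])]
former [(0.88, [560
[... 612 characters left out ...]
 -1.0])]
{'time_s': 1.4, 'joints': array([ 9.11594271e-01,  3.12914719e-01,  1.49768025e+00,  1.14514223e-05,
        1.33099046e+00, -2.23397203e-01]), 'dq': array([ 0.00092788,  0.00065932,  0.00073233, -0.00031526, -0.00202666,
       -0.00063084]), 'tau': array([ 5.40074616e-04, -4.12172019e+01, -2.59891409e+01, -1.05667204e-04,
        5.00529331e-04, -7.06981140e-08]), 'eef_pos': array([221.64127269, 475.93853132, 256.29408143]), 'ee_rot': array([-3.48701216e-06,  2.16183456e-01,  9.76352761e-01,  5.63998668e-06]), 'force': array([-0.23959542,  0.29466828, -0.52649425]), 'wrist_torque': array([-0.03056124,  0.01853928, -0.00732139]), 'grip_force': 0.0, 'grip_width': 1.0056420316652923}
```

View pics/top0.png

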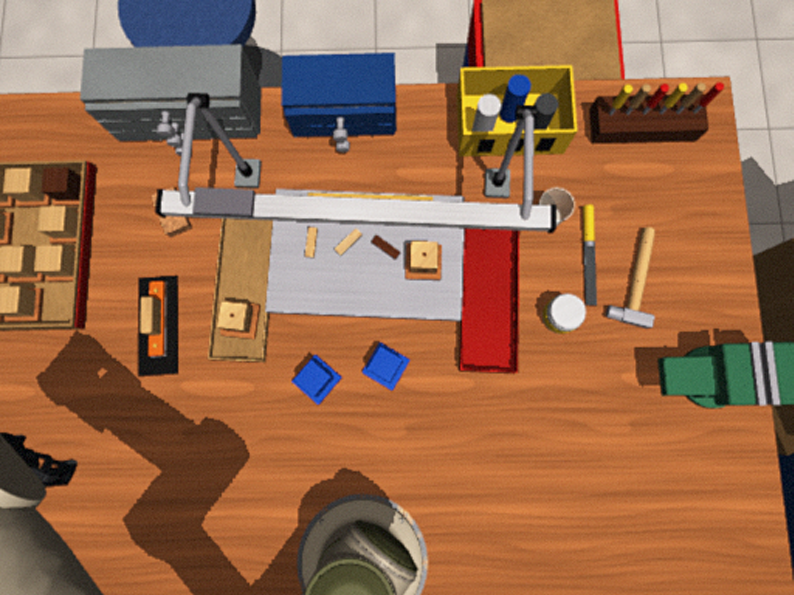

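View pics/side0.png

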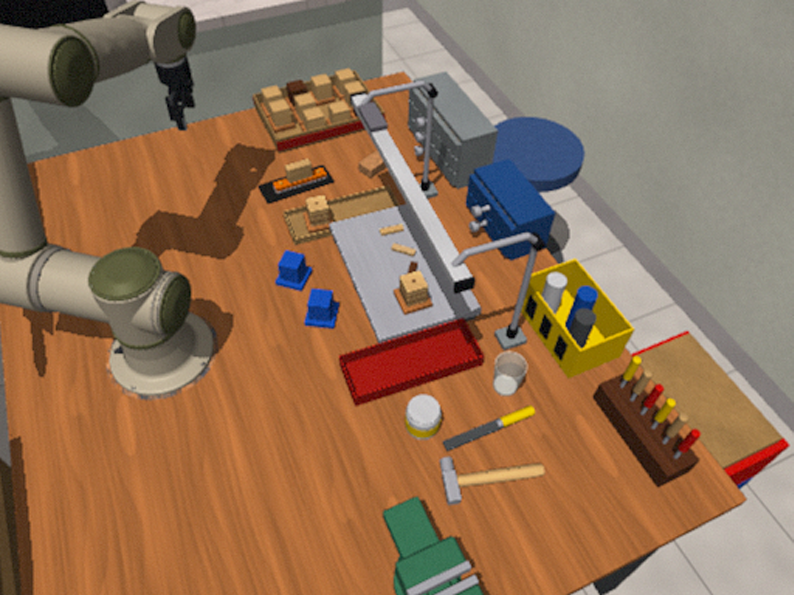

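The former on the plate is at about (423,255) in the top picture, and the mate is in the stock tray at (237,315). The blue decoys are at (316,378) and (386,365). The offcuts are at (311,242), (348,242) and (385,246), the scraper is on its pad at (156,318), and the red tray is at the right end. The formers in the left-hand crate are only look-alikes. The wooden one on the plate is the one meant. Next I fit the poses with the masks.

```bash
cat >> h.py <<'E'
from scipy.optimize import minimize
F=[(70,70,0,14),(50,50,14,70)]; S=[(150,30,0,18),(70,24,18,67)]; O=[(60,18,0,10)]; PAD=[(200,80,0,6)]; PL=[(250,380,0,50)]; ST=[(300,110,0,22)]; CT=[(300,110,0,40)]
def sil(c,boxes,x,y,a,z):
    m=np.zeros((768,1024),np.uint8)
    for lx,ly,z0,z1 in boxes:
        P=[]
        for i in(-.5,.5):
            for j in(-.5,.5):
                for k in(z0,z1):
                    P.append(proj(c,[x+np.cos(a)*i*lx-np.sin(a)*j*ly,y+np.sin(a)*i*lx+np.cos(a)*j*ly,z+k]))
        h=cv2.convexHull((np.array(P)*2+.5).astype(np.float32)); cv2.fillConvexPoly(m,np.round(h*16).astype(np.int32),255,cv2.LINE_AA,4)
    return cv2.resize(m,(512,384),interpolation=cv2.INTER_AREA)/255.
def pick(n,label,x,y,z):
    c=C[n];u=proj(c,[x,y,z]);b=None
    for d in eyes.cut_out(n,label):
        v,q=np.nonzero(d["mask"])
        if len(q) and np.hypot(q.mean()-u[0],v.mean()-u[1])<15: return d["mask"]
    return None
C={}
def fit(label,boxes,x,y,a,z,cams=("top","side"),zc=20):
    M=[(C[n],pick(n,label,x,y,z+zc)) for n in cams]; M=[(c,m) for c,m in M if m is not None]
    if not M: return None
    def cost(p): return sum(np.abs(sil(c,boxes,x+p[0]*10,y+p[1]*10,a+p[2]*.2,z)-m).sum()/m.sum() for c,m in M)/len(M)
    best=min((minimize(cost,[0,0,s],method="Nelder-Mead",options=dict(initial_simplex=[[0,0,s],[.8,0,s],[0,.8,s],[0,0,s+.4]],xatol=.01,fatol=1e-4)) for s in ((-1,0,1) if label[:3]!="off" else (-5,-2.5,0,2.5,5))),key=lambda r:r.fun)
    p=best.x; return round(x+p[0]*10,1),round(y+p[1]*10,1),round(np.degrees(a+p[2]*.2),1),round(best.fun,3),len(M)
E
cat > m.py <<'E'
from h import *
for n in ("top","side"): C[n]=eyes.capture(n)
R={}
for k,l,b,x,y,z in [("former","former",F,560,-128,50),("mate","mate",F,463,237,4),("scraper","scraper",S,470,401,6),("pad","pad",PAD,456,401,0),("o93","offcut0",O,606,90,50),("o18","offcut1",O,604,18,50),("o-53","offcut2",O,588,-56,50)]:
    for cams in (("top",),("side",),("top","side")):
        r=fit(l,b,x,y,0.03 if k not in("scraper","pad") else .05,z,cams,b[-1][3]/2); print(k,cams,r)
        if r: R[k]=(b,r,z)
c=C["top"]
for n,l,zz in (("top","plate",50),("side","plate",50),("top","stock_tray",22),("top","catch_tray",40)):
    ds=eyes.cut_out(n,l)
    if not ds: continue
    m=ds[0]["mask"]; cs=C[n]
    if n=="top":
        ys,xs=np.nonzero(m); cols=range(xs.min()+5,xs.max()-4)
        P=np.array([ray(cs,u,np.nonzero(m[:,u])[0].max()+.5,zz)[:2] for u in cols])
        f=np.polyfit(P[:,1],P[:,0],1); print(l,"front edge x at mid y",np.polyval(f,P[:,1].mean()),P[:,1].mean(),"yaw",-np.degrees(np.arctan(f[0])),"ylim",ray(cs,xs.min(),ys.max()-4,zz)[:2],ray(cs,xs.max()+1,ys.max()-4,zz)[:2])
for n,(x0,x1,y0,y1) in dict(top=(84,342,116,239),side=(161,316,90,258)).items():
    im=cv2.resize(C[n]["frame"],None,fx=3,fy=3,interpolation=cv2.INTER_CUBIC)
    for b,r,z in R.values():
        s=cv2.resize((sil(C[n],b,r[0],r[1],np.radians(r[2]),z)*255).astype(np.uint8),None,fx=3,fy=3)
        cv2.drawContours(im,cv2.findContours((s>127).astype(np.uint8),0,2)[0],-1,(0,255,0),1)
    for b,x,y,a in ((PL,582.5,-17.5,.045),):
        s=cv2.resize((sil(C[n],b,x,y,a,0)*255).astype(np.uint8),None,fx=3,fy=3); cv2.drawContours(im,cv2.findContours((s>127).astype(np.uint8),0,2)[0],-1,(255,0,255),1)
    cv2.imwrite(f"pics/{n}1.png",im[y0*3:y1*3,x0*3:x1*3])
E
python3 m.py
```

```text
former ('top',) (np.float64(557.7), np.float64(-126.7), np.float64(-2.9), np.float64(0.077), 1)
former ('side',) (np.float64(563.7), np.float64(-128.0), np.float64(-4.9), np.float64(0.086), 1)
former ('top', 'side') (np.float64(560.5), np.float64(-127.2), np.float64(-3.0), np.float64(0.124), 2)
mate ('top',) (np.float64(457.9), np.float64(238.9), np.float64(-7.8), np.float64(0.084), 1)
mate ('side',) (np.float64(462.5), np.float64(239.8), np.float64(-13.6), np.float64(0.198), 1)
mate ('top', 'side') (np.float64(459.7), np.float64(238.8), np.float64(-11.0), np.float64(0.166), 2)
scraper ('top',) (np.float64(463.8), np.float64(404.9), np.float64(1.5), np.float64(0.111), 1)
scraper ('side',) (np.float64(468.8), np.float64(405.1), np.float64(3.3), np.float64(0.147), 1)
scraper ('top', 'side') (np.float64(465.7), np.float64(405.0), np.float64(1.5), np.float64(0.138), 2)
pad ('top',) None
pad ('side',) (np.float64(455.7), np.float64(406.0), np.float64(1.6), np.float64(1.01), 1)
pad ('top', 'side') (np.float64(455.7), np.float64(406.0), np.float64(1.6), np.float64(1.01), 1)
o93 ('top',) (np
[... 456 characters left out ...]
.float64(0.375), 2)
o-53 ('top',) (np.float64(589.5), np.float64(-53.6), np.float64(51.1), np.float64(0.316), 1)
o-53 ('side',) None
o-53 ('top', 'side') (np.float64(589.5), np.float64(-53.6), np.float64(51.1), np.float64(0.316), 1)
plate front edge x at mid y 452.99958458055767 -10.219223380895002 yaw -3.6512500797731007 ylim [460.97367739 179.85483835] [ 452.87661527 -202.94193846]
stock_tray front edge x at mid y 374.74862578644706 234.318011601652 yaw -3.4889664108361225 ylim [387.90327177 296.96303172] [385.3070559  169.33346053]
catch_tray front edge x at mid y 342.6030029700293 -246.84818201827005 yaw -3.9233632498148516 ylim [ 355.83738964 -191.21556501] [ 353.51719802 -306.49419381]
```

View pics/top1.png

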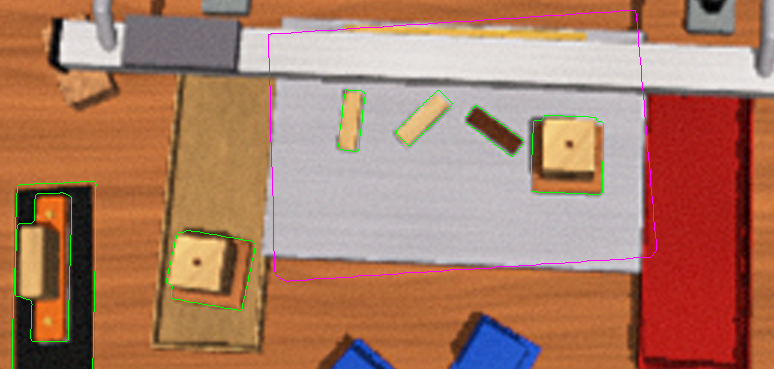

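The enlarged crop confirms the pick: the wooden former is at crop (569,150), on the plate beside the red tray, and the mate is in the cardboard tray. The fits lie on the edges, and plate yaw is about -3.6°. Next I work out the turn and approach.

```bash
cat >> h.py <<'E'
def rot(yaw,lean):  # tool y ~ world y, tool z forward-down
    a,l=np.radians([yaw,lean]); z=np.array([np.sin(l)*np.cos(a),np.sin(l)*np.sin(a),-np.cos(l)]); y=np.array([-np.sin(a),np.cos(a),0]); return Ro.from_matrix(np.column_stack([np.cross(y,z),y,z]))
def cur():
    s=ctrl.sense(); q=s["ee_rot"]; return np.array(s["eef_pos"]),Ro.from_quat([q[1],q[2],q[3],q[0]])
def leg(name,p,r,G,r2):
    """p,r -> grasp point G with r2: turn first, then shift; total in units"""
    t=np.array(G)-6*r2.as_matrix()[:,2]
    print(name,"turn",np.round(np.degrees((r.inv()*r2).as_rotvec())/6,2),"shift",np.round(r2.inv().apply(t-p)/25,2)); return t,r2
E
python3 - <<'E'
from h import *
p,r=cur(); A=rot(-3.3,40); tz=A.as_matrix()[:,2]
G=np.array([560.5,-127.3,98])
p,r=leg("pre",p,r,G-100*tz,A); p,r=leg("grasp",p,r,G,A)
E
```

```text
pre turn [-1.26 -6.59 -3.46] shift [ -7.36 -23.31  10.2 ]
grasp turn [0. 0. 0.] shift [-0.  0.  4.]
```

Call:
step_arm([
  {"wx": -0.18,"wy": -0.94,"wz": -0.49},
  {"wx": -0.18,"wy": -0.94,"wz": -0.49},
  {"wx": -0.18,"wy": -0.94,"wz": -0.49},
  {"wx": -0.18,"wy": -0.94,"wz": -0.49},
  {"wx": -0.18,"wy": -0.94,"wz": -0.5},
], fingers=75)

```text
invalid input at $.increments[0]: expected keys dx, dy, dz, wx, wy, wz
```

Call:
step_arm([
  {"wx": -0.18,"wy": -0.94,"wz": -0.5},
  {"wx": -0.18,"wy": -0.95,"wz": -0.5},
  {"dx": -0.31,"dy": -0.97,"dz": 0.42},
  {"dx": -0.31,"dy": -0.97,"dz": 0.42},
  {"dx": -0.31,"dy": -0.97,"dz": 0.42},
])

```text
invalid input at $.increments[0]: expected keys dx, dy, dz, wx, wy, wz
```

Call:
step_arm([
  {"dx": -0.31,"dy": -0.97,"dz": 0.42},
  {"dx": -0.31,"dy": -0.97,"dz": 0.42},
  {"dx": -0.31,"dy": -0.97,"dz": 0.42},
  {"dx": -0.31,"dy": -0.97,"dz": 0.42},
  {"dx": -0.31,"dy": -0.97,"dz": 0.42},
])

```text
invalid input at $.increments[0]: expected keys dx, dy, dz, wx, wy, wz
```

Call:
step_arm([
  {"dx": -0.31,"dy": -0.97,"dz": 0.42},
  {"dx": -0.31,"dy": -0.97,"dz": 0.42},
  {"dx": -0.31,"dy": -0.97,"dz": 0.42},
  {"dx": -0.31,"dy": -0.97,"dz": 0.42},
  {"dx": -0.31,"dy": -0.97,"dz": 0.42},
])

```text
invalid input at $.increments[0]: expected keys dx, dy, dz, wx, wy, wz
```

All six keys are needed in each row.

Call:
step_arm([
  {"dx": 0,"dy": 0,"dz": 0,"wx": -0.18,"wy": -0.94,"wz": -0.49},
  {"dx": 0,"dy": 0,"dz": 0,"wx": -0.18,"wy": -0.94,"wz": -0.49},
  {"dx": 0,"dy": 0,"dz": 0,"wx": -0.18,"wy": -0.94,"wz": -0.49},
  {"dx": 0,"dy": 0,"dz": 0,"wx": -0.18,"wy": -0.94,"wz": -0.49},
  {"dx": 0,"dy": 0,"dz": 0,"wx": -0.18,"wy": -0.94,"wz": -0.5},
], fingers=75)

```text
time_s: 3.6
eef_pos: [221.5, 476.2, 256.6]
ee_rot: [0.249, 0.082, 0.965, -0.007]
force: [-0.5, -0.4, -0.6]
grip_width: 0.873
grip_force: 0.0
```

Call:
step_arm([
  {"dx": 0,"dy": 0,"dz": 0,"wx": -0.18,"wy": -0.94,"wz": -0.5},
  {"dx": 0,"dy": 0,"dz": 0,"wx": -0.18,"wy": -0.95,"wz": -0.5},
  {"dx": -0.31,"dy": -0.97,"dz": 0.42,"wx": 0,"wy": 0,"wz": 0},
  {"dx": -0.31,"dy": -0.97,"dz": 0.42,"wx": 0,"wy": 0,"wz": 0},
  {"dx": -0.31,"dy": -0.97,"dz": 0.42,"wx": 0,"wy": 0,"wz": 0},
])

```text
time_s: 4.1
eef_pos: [255.4, 400.3, 246.9]
ee_rot: [0.342, 0.027, 0.939, -0.01]
force: [0.7, 0.9, 0.1]
grip_width: 0.88
grip_force: 0.0
```

Call:
step_arm([
  {"dx": -0.31,"dy": -0.97,"dz": 0.42,"wx": 0,"wy": 0,"wz": 0},
  {"dx": -0.31,"dy": -0.97,"dz": 0.42,"wx": 0,"wy": 0,"wz": 0},
  {"dx": -0.31,"dy": -0.97,"dz": 0.42,"wx": 0,"wy": 0,"wz": 0},
  {"dx": -0.31,"dy": -0.97,"dz": 0.42,"wx": 0,"wy": 0,"wz": 0},
  {"dx": -0.31,"dy": -0.97,"dz": 0.42,"wx": 0,"wy": 0,"wz": 0},
])

```text
time_s: 4.6
eef_pos: [312.0, 275.4, 232.0]
ee_rot: [0.342, 0.027, 0.939, -0.01]
force: [1.1, 0.5, 0.0]
grip_width: 0.879
grip_force: 0.0
```

Call:
step_arm([
  {"dx": -0.31,"dy": -0.97,"dz": 0.42,"wx": 0,"wy": 0,"wz": 0},
  {"dx": -0.31,"dy": -0.97,"dz": 0.42,"wx": 0,"wy": 0,"wz": 0},
  {"dx": -0.31,"dy": -0.97,"dz": 0.42,"wx": 0,"wy": 0,"wz": 0},
  {"dx": -0.31,"dy": -0.97,"dz": 0.42,"wx": 0,"wy": 0,"wz": 0},
  {"dx": -0.31,"dy": -0.97,"dz": 0.42,"wx": 0,"wy": 0,"wz": 0},
])

```text
time_s: 5.1
eef_pos: [368.4, 150.6, 217.0]
ee_rot: [0.343, 0.027, 0.939, -0.01]
force: [0.7, 0.4, -0.1]
grip_width: 0.881
grip_force: 0.0
```

Call:
step_arm([
  {"dx": -0.31,"dy": -0.97,"dz": 0.42,"wx": 0,"wy": 0,"wz": 0},
  {"dx": -0.31,"dy": -0.97,"dz": 0.42,"wx": 0,"wy": 0,"wz": 0},
  {"dx": -0.31,"dy": -0.97,"dz": 0.42,"wx": 0,"wy": 0,"wz": 0},
  {"dx": -0.31,"dy": -0.97,"dz": 0.42,"wx": 0,"wy": 0,"wz": 0},
  {"dx": -0.31,"dy": -0.97,"dz": 0.42,"wx": 0,"wy": 0,"wz": 0},
])

```text
time_s: 5.6
eef_pos: [415.0, 48.0, 203.2]
ee_rot: [0.34, 0.027, 0.94, -0.009]
force: [-0.6, 0.3, 0.5]
grip_width: 0.88
grip_force: 0.0
```

```bash
cat > n.py <<'E'
from h import *
p,r=cur(); A=rot(-3.3,40); tz=A.as_matrix()[:,2]
G=np.array([560.5,-127.3,98])
p,r=leg("pre",p,r,G-100*tz,A); p,r=leg("grasp",p,r,G,A); print(ctrl.sense()["joints"].round(2))
E
python3 n.py
```

```text
pre turn [ 0.01 -0.04  0.  ] shift [-2.06 -6.67  2.98]
grasp turn [0. 0. 0.] shift [-0.  0.  4.]
[-0.23 -0.13  2.3   0.38  0.31 -2.07]
```

Call:
step_arm([
  {"dx": -0.2,"dy": -0.67,"dz": 0.3,"wx": 0,"wy": 0,"wz": 0},
  {"dx": -0.2,"dy": -0.67,"dz": 0.3,"wx": 0,"wy": 0,"wz": 0},
  {"dx": -0.2,"dy": -0.67,"dz": 0.3,"wx": 0,"wy": 0,"wz": 0},
  {"dx": -0.2,"dy": -0.67,"dz": 0.3,"wx": 0,"wy": 0,"wz": 0},
  {"dx": -0.2,"dy": -0.67,"dz": 0.3,"wx": 0,"wy": 0,"wz": 0},
])

```text
time_s: 6.1
eef_pos: [453.3, -38.0, 190.1]
ee_rot: [0.339, 0.027, 0.94, -0.009]
force: [-0.1, 0.6, 0.1]
grip_width: 0.873
grip_force: 0.0
```

Call:
step_arm([
  {"dx": -0.2,"dy": -0.67,"dz": 0.3,"wx": 0,"wy": 0,"wz": 0},
  {"dx": -0.2,"dy": -0.67,"dz": 0.3,"wx": 0,"wy": 0,"wz": 0},
  {"dx": -0.2,"dy": -0.67,"dz": 0.3,"wx": 0,"wy": 0,"wz": 0},
  {"dx": -0.2,"dy": -0.67,"dz": 0.3,"wx": 0,"wy": 0,"wz": 0},
  {"dx": -0.2,"dy": -0.67,"dz": 0.3,"wx": 0,"wy": 0,"wz": 0},
])

```text
time_s: 6.6
eef_pos: [493.4, -122.4, 180.8]
ee_rot: [0.336, 0.029, 0.941, -0.01]
force: [-0.5, 1.0, 0.2]
grip_width: 0.874
grip_force: 0.0
```

```bash
python3 n.py
```

```text
pre turn [-0.01 -0.12 -0.03] shift [ 0.07 -0.04  0.03]
grasp turn [0. 0. 0.] shift [-0.  0.  4.]
[-0.64  0.14  2.1   0.9   0.46 -2.88]
```

Joint 6 sits at its lower limit here, so I'll use the equivalent grasp half a turn on. That takes +wz, 30 rows.

Call:
step_arm([
  {"dx": 0,"dy": 0,"dz": 0,"wx": 0,"wy": 0,"wz": 1},
  {"dx": 0,"dy": 0,"dz": 0,"wx": 0,"wy": 0,"wz": 1},
  {"dx": 0,"dy": 0,"dz": 0,"wx": 0,"wy": 0,"wz": 1},
  {"dx": 0,"dy": 0,"dz": 0,"wx": 0,"wy": 0,"wz": 1},
  {"dx": 0,"dy": 0,"dz": 0,"wx": 0,"wy": 0,"wz": 1},
])

```text
time_s: 7.1
eef_pos: [493.2, -121.6, 181.0]
ee_rot: [0.327, 0.273, 0.901, 0.078]
force: [-0.5, 0.7, -0.6]
grip_width: 0.877
grip_force: 0.0
```

Call:
step_arm([
  {"dx": 0,"dy": 0,"dz": 0,"wx": 0,"wy": 0,"wz": 1},
  {"dx": 0,"dy": 0,"dz": 0,"wx": 0,"wy": 0,"wz": 1},
  {"dx": 0,"dy": 0,"dz": 0,"wx": 0,"wy": 0,"wz": 1},
  {"dx": 0,"dy": 0,"dz": 0,"wx": 0,"wy": 0,"wz": 1},
  {"dx": 0,"dy": 0,"dz": 0,"wx": 0,"wy": 0,"wz": 1},
])

```text
time_s: 7.6
eef_pos: [493.2, -121.6, 181.0]
ee_rot: [0.296, 0.497, 0.8, 0.16]
force: [-0.2, 0.6, 0.1]
grip_width: 0.878
grip_force: 0.0
```

Call:
step_arm([
  {"dx": 0,"dy": 0,"dz": 0,"wx": 0,"wy": 0,"wz": 1},
  {"dx": 0,"dy": 0,"dz": 0,"wx": 0,"wy": 0,"wz": 1},
  {"dx": 0,"dy": 0,"dz": 0,"wx": 0,"wy": 0,"wz": 1},
  {"dx": 0,"dy": 0,"dz": 0,"wx": 0,"wy": 0,"wz": 1},
  {"dx": 0,"dy": 0,"dz": 0,"wx": 0,"wy": 0,"wz": 1},
])

```text
time_s: 8.1
eef_pos: [493.2, -121.6, 181.0]
ee_rot: [0.244, 0.687, 0.644, 0.231]
force: [-0.2, -0.1, -0.2]
grip_width: 0.881
grip_force: 0.0
```

Call:
step_arm([
  {"dx": 0,"dy": 0,"dz": 0,"wx": 0,"wy": 0,"wz": 1},
  {"dx": 0,"dy": 0,"dz": 0,"wx": 0,"wy": 0,"wz": 1},
  {"dx": 0,"dy": 0,"dz": 0,"wx": 0,"wy": 0,"wz": 1},
  {"dx": 0,"dy": 0,"dz": 0,"wx": 0,"wy": 0,"wz": 1},
  {"dx": 0,"dy": 0,"dz": 0,"wx": 0,"wy": 0,"wz": 1},
])

```text
time_s: 8.6
eef_pos: [493.2, -121.6, 181.0]
ee_rot: [0.176, 0.83, 0.445, 0.287]
force: [-0.5, 0.3, -0.6]
grip_width: 0.877
grip_force: 0.0
```

Call:
step_arm([
  {"dx": 0,"dy": 0,"dz": 0,"wx": 0,"wy": 0,"wz": 1},
  {"dx": 0,"dy": 0,"dz": 0,"wx": 0,"wy": 0,"wz": 1},
  {"dx": 0,"dy": 0,"dz": 0,"wx": 0,"wy": 0,"wz": 1},
  {"dx": 0,"dy": 0,"dz": 0,"wx": 0,"wy": 0,"wz": 1},
  {"dx": 0,"dy": 0,"dz": 0,"wx": 0,"wy": 0,"wz": 1},
])

```text
time_s: 9.1
eef_pos: [493.2, -121.6, 181.0]
ee_rot: [0.096, 0.917, 0.215, 0.323]
force: [-0.2, -0.9, -0.0]
grip_width: 0.881
grip_force: 0.0
```

Call:
step_arm([
  {"dx": 0,"dy": 0,"dz": 0,"wx": 0,"wy": 0,"wz": 1},
  {"dx": 0,"dy": 0,"dz": 0,"wx": 0,"wy": 0,"wz": 1},
  {"dx": 0,"dy": 0,"dz": 0,"wx": 0,"wy": 0,"wz": 1},
  {"dx": 0,"dy": 0,"dz": 0,"wx": 0,"wy": 0,"wz": 1},
  {"dx": 0,"dy": 0,"dz": 0,"wx": 0,"wy": 0,"wz": 1},
])

```text
time_s: 9.6
eef_pos: [493.2, -121.6, 181.0]
ee_rot: [0.009, 0.941, -0.03, 0.336]
force: [-0.8, -0.7, -0.2]
grip_width: 0.878
grip_force: 0.0
```

```bash
cat > n.py <<'E'
from h import *
Z=Ro.from_euler("z",180,degrees=True)
p,r=cur(); A=rot(-3.3,40)*Z; tz=A.as_matrix()[:,2]
G=np.array([560.5,-127.3,98])
p,r=leg("grasp",p,r,G,A); print(ctrl.sense()["joints"].round(2))
E
python3 n.py
```

```text
grasp turn [ 0.01  0.11 -0.05] shift [-0.07  0.07  4.04]
[-0.64  0.13  2.11  0.9   0.46  0.27]
```

Call:
step_arm([
  {"dx": 0,"dy": 0.02,"dz": 0.8,"wx": 0,"wy": 0.1,"wz": -0.05},
  {"dx": 0,"dy": 0.02,"dz": 0.8,"wx": 0,"wy": 0,"wz": 0},
  {"dx": 0,"dy": 0.02,"dz": 0.8,"wx": 0,"wy": 0,"wz": 0},
  {"dx": 0,"dy": 0,"dz": 0.8,"wx": 0,"wy": 0,"wz": 0},
  {"dx": 0,"dy": 0,"dz": 0.8,"wx": 0,"wy": 0,"wz": 0},
])

```text
time_s: 10.1
eef_pos: [557.6, -127.0, 103.5]
ee_rot: [0.011, 0.94, -0.026, 0.341]
force: [0.0, -0.9, -0.3]
grip_width: 0.879
grip_force: 0.0
```

Call:
step_arm([
  {"dx": 0,"dy": 0,"dz": 0,"wx": 0,"wy": 0,"wz": 0},
  {"dx": 0,"dy": 0,"dz": 0,"wx": 0,"wy": 0,"wz": 0},
  {"dx": 0,"dy": 0,"dz": 0,"wx": 0,"wy": 0,"wz": 0},
  {"dx": 0,"dy": 0,"dz": 0,"wx": 0,"wy": 0,"wz": 0},
], fingers=40, squeeze=50)

```text
time_s: 10.5
eef_pos: [556.7, -126.9, 104.7]
ee_rot: [0.011, 0.939, -0.025, 0.341]
force: [-0.0, 0.6, -1.6]
grip_width: 0.579
grip_force: 51.8
```

```bash
python3 n.py
```

```text
grasp turn [0.01 0.01 0.04] shift [-0.06  0.01  0.06]
[-0.56  0.41  2.01  1.29  0.32 -0.11]
```

```bash
cat > n2.py <<'E'
from h import *
import sys
def chain(yaw,lean,*T):
    p,r=cur(); r2=rot(yaw,lean)*Ro.from_euler("z",180,degrees=True)
    print("joints",ctrl.sense()["joints"].round(2),"tcp",p.round(1),"turn",np.round(np.degrees((r.inv()*r2).as_rotvec())/6,2))
    for t in T: t=np.array(t); print(t,"shift",np.round(r2.inv().apply(t-p)/25,2)); p=t
E
python3 -c "
from n2 import *
chain(-3.3,40,[556.7,-126.9,157],[567,229.4,157],[567,229.4,75],[567,229.4,59.5])"
```

```text
joints [-0.56  0.41  2.01  1.29  0.32 -0.11] tcp [ 556.7 -126.9  104.7] turn [0.01 0.01 0.04]
[ 556.7 -126.9  157. ] shift [ 1.34  0.   -1.6 ]
[567.  229.4 157. ] shift [ -0.31 -14.25  -0.26]
[567.  229.4  75. ] shift [-2.11 -0.    2.51]
[567.  229.4  59.5] shift [-0.4  -0.    0.47]
```

Call:
step_arm([
  {"dx": 0.13,"dy": 0,"dz": -0.16,"wx": 0,"wy": 0,"wz": 0},
  {"dx": 0.27,"dy": 0,"dz": -0.32,"wx": 0,"wy": 0,"wz": 0},
  {"dx": 0.31,"dy": 0,"dz": -0.37,"wx": 0,"wy": 0,"wz": 0},
  {"dx": 0.31,"dy": 0,"dz": -0.37,"wx": 0,"wy": 0,"wz": 0},
  {"dx": 0.31,"dy": 0,"dz": -0.37,"wx": 0,"wy": 0,"wz": 0},
])

```text
time_s: 11.0
eef_pos: [556.6, -126.7, 156.8]
ee_rot: [0.011, 0.94, -0.026, 0.341]
force: [-0.3, 0.1, -1.5]
grip_width: 0.58
grip_force: 51.8
```

Call:
step_arm([
  {"dx": -0.01,"dy": -0.4,"dz": -0.01,"wx": 0,"wy": 0,"wz": 0},
  {"dx": -0.01,"dy": -0.6,"dz": -0.01,"wx": 0,"wy": 0,"wz": 0},
  {"dx": -0.02,"dy": -0.7,"dz": -0.01,"wx": 0,"wy": 0,"wz": 0},
  {"dx": -0.02,"dy": -0.7,"dz": -0.01,"wx": 0,"wy": 0,"wz": 0},
  {"dx": -0.02,"dy": -0.7,"dz": -0.01,"wx": 0,"wy": 0,"wz": 0},
])

```text
time_s: 11.5
eef_pos: [558.4, -47.7, 154.7]
ee_rot: [0.011, 0.94, -0.025, 0.341]
force: [0.3, -0.3, -1.7]
grip_width: 0.581
grip_force: 52.0
```

```bash
python3 -c "
from n2 import *
chain(-3.3,40,[567,229.4,157]); print(ctrl.sense()['grip_width'])"
```

```text
joints [-0.38  0.28  2.01  0.85  0.27  0.48] tcp [558.4 -47.7 154.7] turn [0.   0.02 0.03]
[567.  229.4 157. ] shift [ -0.17 -11.09  -0.26]
0.5809703542892747
```

Call:
step_arm([
  {"dx": -0.01,"dy": -0.65,"dz": -0.01,"wx": 0,"wy": 0,"wz": 0},
  {"dx": -0.01,"dy": -0.65,"dz": -0.01,"wx": 0,"wy": 0,"wz": 0},
  {"dx": -0.01,"dy": -0.65,"dz": -0.01,"wx": 0,"wy": 0,"wz": 0},
  {"dx": -0.01,"dy": -0.65,"dz": -0.01,"wx": 0,"wy": 0,"wz": 0},
  {"dx": -0.01,"dy": -0.65,"dz": -0.02,"wx": 0,"wy": 0,"wz": 0},
])

```text
time_s: 12.0
eef_pos: [560.8, 33.5, 154.8]
ee_rot: [0.011, 0.94, -0.025, 0.341]
force: [0.4, 0.1, -1.5]
grip_width: 0.58
grip_force: 52.0
```

Call:
step_arm([
  {"dx": -0.01,"dy": -0.65,"dz": -0.01,"wx": 0,"wy": 0,"wz": 0},
  {"dx": -0.01,"dy": -0.65,"dz": -0.01,"wx": 0,"wy": 0,"wz": 0},
  {"dx": -0.01,"dy": -0.65,"dz": -0.01,"wx": 0,"wy": 0,"wz": 0},
  {"dx": -0.01,"dy": -0.65,"dz": -0.01,"wx": 0,"wy": 0,"wz": 0},
  {"dx": -0.01,"dy": -0.65,"dz": -0.02,"wx": 0,"wy": 0,"wz": 0},
])

```text
time_s: 12.5
eef_pos: [563.3, 114.6, 154.8]
ee_rot: [0.011, 0.94, -0.025, 0.341]
force: [0.1, 0.4, -1.9]
grip_width: 0.581
grip_force: 52.0
```

Call:
step_arm([
  {"dx": -0.01,"dy": -0.7,"dz": -0.02,"wx": 0,"wy": 0,"wz": 0},
  {"dx": -0.01,"dy": -0.7,"dz": -0.02,"wx": 0,"wy": 0,"wz": 0},
  {"dx": -0.01,"dy": -0.7,"dz": -0.02,"wx": 0,"wy": 0,"wz": 0},
  {"dx": -0.01,"dy": -0.7,"dz": -0.02,"wx": 0,"wy": 0,"wz": 0},
  {"dx": -0.01,"dy": -0.7,"dz": -0.02,"wx": 0,"wy": 0,"wz": 0},
])

```text
time_s: 13.0
eef_pos: [565.4, 202.1, 155.5]
ee_rot: [0.011, 0.94, -0.025, 0.34]
force: [0.1, -0.4, -1.6]
grip_width: 0.581
grip_force: 52.0
```

```bash
python3 -c "
from n2 import *
chain(-3.3,40,[567,229.4,157],[567,229.4,75],[567,229.4,59.5]); print(ctrl.sense()['grip_width'])"
```

```text
joints [ 0.22  0.38  1.85 -0.66  0.29  2.41] tcp [565.4 202.1 155.5] turn [0.   0.03 0.04]
[567.  229.4 157. ] shift [ 0.04 -1.09 -0.04]
[567.  229.4  75. ] shift [-2.11 -0.    2.51]
[567.  229.4  59.5] shift [-0.4  -0.    0.47]
0.58122020803194
```

Call:
step_arm([
  {"dx": 0,"dy": -0.5,"dz": 0,"wx": 0,"wy": 0,"wz": 0},
  {"dx": 0,"dy": -0.4,"dz": 0,"wx": 0,"wy": 0,"wz": 0},
  {"dx": -0.35,"dy": -0.15,"dz": 0.42,"wx": 0,"wy": 0,"wz": 0},
  {"dx": -0.35,"dy": 0,"dz": 0.42,"wx": 0,"wy": 0,"wz": 0},
  {"dx": -0.35,"dy": 0,"dz": 0.42,"wx": 0,"wy": 0,"wz": 0},
])

```text
time_s: 13.5
eef_pos: [567.3, 227.4, 114.3]
ee_rot: [0.011, 0.94, -0.025, 0.341]
force: [0.4, -1.3, -2.1]
grip_width: 0.578
grip_force: 52.0
```

Call:
step_arm([
  {"dx": -0.35,"dy": 0,"dz": 0.42,"wx": 0,"wy": 0,"wz": 0},
  {"dx": -0.35,"dy": 0,"dz": 0.42,"wx": 0,"wy": 0,"wz": 0},
  {"dx": -0.25,"dy": 0,"dz": 0.3,"wx": 0,"wy": 0,"wz": 0},
  {"dx": 0,"dy": 0,"dz": 0,"wx": 0,"wy": 0,"wz": 0},
])

```text
time_s: 13.9
eef_pos: [572.5, 226.3, 84.7]
ee_rot: [0.01, 0.942, -0.024, 0.334]
force: [0.1, 0.3, -1.6]
grip_width: 0.578
grip_force: 51.9
```

```bash
python3 -c "
from n2 import *
chain(-3.3,40,[567,229.4,59.5]); print(ctrl.sense()['grip_width'])"
```

```text
joints [ 0.26  0.54  1.83 -1.07  0.22  2.88] tcp [572.5 226.3  84.7] turn [-0.01  0.16  0.05]
[567.  229.4  59.5] shift [-0.82 -0.11  0.63]
0.5783689088591842
```

Joint 6 binds here because the wrist is near-singular at this lean. I'll fit a kinematic model from the readings so far and use it to choose a feasible lean, then re-grip.

```bash
cat > kin.py <<'E'
from h import *
from scipy.optimize import least_squares
def Rj(q): return Ro.from_euler("ZYZYZ",[q[0],q[1]+q[2],q[3],q[4],q[5]+np.pi/2])
def cols(q):
    R1=Ro.from_euler("z",q[0]).as_matrix(); s,c=np.sin,np.cos; t=q[1]+q[2]
    v=[[1,0,0],[s(q[1]),0,c(q[1])],[s(t),0,c(t)],[c(t),0,-s(t)],[0,1,0],[0,0,1]]
    return np.column_stack([R1@np.array(k) for k in v]+[Rj(q).as_matrix()[:,2]])
D=[([.91159,.31291,1.49768,0,1.33099,-.2234],[221.64,475.94,256.29]),([-.23,-.13,2.3,.38,.31,-2.07],[415,48,203.2]),([-.64,.14,2.1,.9,.46,-2.88],[493.4,-122.4,180.8]),([-.64,.13,2.11,.9,.46,.27],[493.2,-121.6,181]),([-.56,.41,2.01,1.29,.32,-.11],[556.7,-126.9,104.7]),([-.38,.28,2.01,.85,.27,.48],[558.4,-47.7,154.7]),([.22,.38,1.85,-.66,.29,2.41],[565.4,202.1,155.5]),([.26,.54,1.83,-1.07,.22,2.88],[572.5,226.3,84.7])]
s=ctrl.sense(); D.append((list(s["joints"]),list(s["eef_pos"])))
W=np.array([5,1,1,1,1,1,1,1,5.])
K=np.linalg.lstsq(np.vstack([w_*cols(q) for (q,p),w_ in zip(D,W)]),np.concatenate([w_*np.array(p) for (q,p),w_ in zip(D,W)]),rcond=1e-5)[0]
def fk(q): return cols(q)@K,Rj(q)
def ik(p,r,q0):
    f=lambda q:np.r_[(fk(q)[0]-p)/100,(r.inv()*Rj(q)).as_rotvec()]
    best=None
    for d in ([0]*6,[0,0,0,.7,.3,-.7],[0,0,0,-.7,.3,.7],[0,0,0,1.4,.1,-1.4]):
        o=least_squares(f,np.array(q0)+d); q=o.x
        if q[4]>0 and (best is None or o.cost<best.cost-1e-9): best=o
    if best is None: return None
    q=best.x.copy()
    q[3]=(q[3]+1.9)%(2*np.pi)-1.9 ; q[5]=(q[5]+np.pi)%(2*np.pi)-np.pi
    return q.round(2),round(best.cost,5)
if __name__=="__main__":
    print(K.round(1),[np.round(np.linalg.norm(fk(q)[0]-p),1) for q,p in D])
    q0=[.26,.54,1.83,-.5,.5,2.3]; Z=Ro.from_euler("z",180,degrees=True)
    def T(n,G,yaw,l): r=rot(yaw,l)*Z; print(n,l,ik(np.array(G)-6*r.as_matrix()[:,2],r,q0))
    for l in (20,25,30,35,40):
        T("place",(555,230,53),-3.3,l); T("scr pad",(466,405,54),1.5,l); T("wipe130",(588,140,98),-3.6,l); T("wipe-230",(567,-235,98),-3.6,l)
        T("regrip",(490,100,99),-3.3,l)
E
python3 kin.py
```

```text
Traceback (most recent call last):
  File "kin.py", line 11, in <module>
    K=np.linalg.lstsq(np.vstack([w_*cols(q) for (q,p),w_ in zip(D,W)]),np.concatenate([w_*np.array(p) for (q,p),w_ in zip(D,W)]),rcond=1e-5)[0]
                                    ~~~~^^^
  File "kin.py", line 7, in cols
    return np.column_stack([R1@np.array(k) for k in v]+[Rj(q).as_matrix()[:,2]])
                                                        ~~^^^
  File "kin.py", line 3, in Rj
    def Rj(q): return Ro.from_euler("ZYZYZ",[q[0],q[1]+q[2],q[3],q[4],q[5]+np.pi/2])
                      ~~~~~~~~~~~~~^^^^^^^^^^^^^^^^^^^^^^^^^^^^^^^^^^^^^^^^^^^^^^^^^
  File "scipy/spatial/transform/_rotation.pyx", line 1413, in scipy.spatial.transform._rotation.Rotation.from_euler
ValueError: Expected axis specification to be a non-empty string of upto 3 characters, got ZYZYZ
```

```bash
sed -i 's|^def Rj.*|def Rj(q): return Ro.from_euler("ZYZ",[q[0],q[1]+q[2],q[3]])*Ro.from_euler("YZ",[q[4],q[5]+np.pi/2])|' kin.py; python3 kin.py; python3 -c "
from kin import *
for q,p in D: print(np.round(Rj(q).as_matrix()[:,2],2))
print(cur()[1].as_matrix().round(2)[:,2],(cur()[1].inv()*Rj(D[-1][0])).magnitude())"
```

```text
[ -0.9 439.5 398.5  40.  116.4 202.8 231.3] [np.float64(0.1), np.float64(1.4), np.float64(2.3), np.float64(1.6), np.float64(3.6), np.float64(1.5), np.float64(3.4), np.float64(4.1), np.float64(0.2)]
place 20 (array([ 0.24,  0.59,  1.7 , -0.2 ,  0.52,  2.02]), np.float64(0.0))
scr pad 20 (array([ 0.6 ,  0.63,  1.61, -0.32,  0.62,  2.38]), np.float64(0.0))
wipe130 20 (array([ 0.06,  0.51,  1.68, -0.07,  0.6 ,  1.74]), np.float64(0.0))
wipe-230 20 (array([-0.66,  0.53,  1.65,  0.31,  0.69,  0.76]), np.float64(0.0))
regrip 20 (array([-0.03,  0.32,  1.99, -0.02,  0.48,  1.62]), np.float64(0.0))
place 25 (array([ 0.25,  0.57,  1.76, -0.33,  0.41,  2.15]), np.float64(0.0))
scr pad 25 (array([ 0.62,  0.62,  1.66, -0.48,  0.54,  2.53]), np.float64(0.0))
wipe130 25 (array([ 0.06,  0.49,  1.74, -0.11,  0.48,  1.78]), np.float64(0.0))
wipe-230 25 (array([-0.68,  0.51,  1.71,  0.45,  0.6 ,  0.62]), np.float64(0.0))
regrip 25 (array([-0.03,  0.3 ,  2.04, -0.04,  0.36,  1.63]), np.float64(0.0))
place 30 (array([ 0.26,  0.57,  1.81, -0.54,  0.31,  2.37]), np.float64(0.0))
scr pad 30 (array([ 0.64,  0
[... 603 characters left out ...]
4(0.0))
regrip 35 (array([-0.02,  0.29,  2.15, -0.21,  0.09,  1.81]), np.float64(0.0))
place 40 (array([ 0.28,  0.57,  1.9 , -1.57,  0.22, -2.88]), np.float64(0.0))
scr pad 40 (array([ 0.68,  0.63,  1.78, -1.24,  0.42, -2.98]), np.float64(0.0))
wipe130 40 (array([ 0.08,  0.47,  1.9 , -0.88,  0.11,  2.56]), np.float64(0.0))
wipe-230 40 (array([-0.75,  0.49,  1.87,  1.14,  0.46, -0.09]), np.float64(0.0))
regrip 40 (array([-0.02,  0.3 ,  2.2 ,  3.55,  0.06, -1.95]), np.float64(0.0))
[ 0.  0. -1.]
[ 0.64 -0.03 -0.77]
[ 0.63 -0.04 -0.77]
[ 0.63 -0.04 -0.77]
[ 0.64 -0.04 -0.77]
[ 0.64 -0.04 -0.77]
[ 0.64 -0.04 -0.77]
[ 0.63 -0.03 -0.77]
[ 0.63 -0.04 -0.78]
[ 0.63 -0.04 -0.78] 4.680347074050844e-16
```

Run:
```python
from kin import *
from n2 import chain
Z=Ro.from_euler("z",180,degrees=True)
for y in (0,-20,-40,-60):
  for l in (30,40):
    r=rot(-3.3,l)*Z; print(y,l,ik(np.array([512,y,99])-6*r.as_matrix()[:,2],r,[0,.4,1.9,.4,.3,1]))
chain(-3.3,40,[567,226,157],[508,-30,157],[508,-30,106])
```

```text
0 30 (array([-0.28,  0.31,  2.08,  0.44,  0.27,  0.95]), np.float64(0.0))
0 40 (array([-0.3 ,  0.3 ,  2.19,  1.77,  0.16, -0.39]), np.float64(0.0))
-20 30 (array([-0.33,  0.31,  2.08,  0.51,  0.28,  0.84]), np.float64(0.0))
-20 40 (array([-0.36,  0.3 ,  2.19,  1.7 ,  0.19, -0.36]), np.float64(0.0))
-40 30 (array([-0.38,  0.31,  2.08,  0.57,  0.3 ,  0.74]), np.float64(0.0))
-40 40 (array([-0.41,  0.31,  2.18,  1.63,  0.23, -0.34]), np.float64(0.0))
-60 30 (array([-0.43,  0.31,  2.07,  0.61,  0.32,  0.65]), np.float64(0.0))
-60 40 (array([-0.47,  0.31,  2.18,  1.58,  0.26, -0.33]), np.float64(0.0))
joints [ 0.26  0.54  1.83 -1.07  0.22  2.88] tcp [572.5 226.3  84.7] turn [-0.01  0.16  0.05]
[567 226 157] shift [ 1.69  0.03 -2.36]
[508 -30 157] shift [-1.35 10.36 -1.14]
[508 -30 106] shift [-1.31 -0.    1.56]
```

Call:
step_arm([
  {"dx": 0.34,"dy": 0,"dz": -0.47,"wx": 0,"wy": 0.08,"wz": 0.05},
  {"dx": 0.34,"dy": 0,"dz": -0.47,"wx": 0,"wy": 0.08,"wz": 0},
  {"dx": 0.34,"dy": 0,"dz": -0.47,"wx": 0,"wy": 0,"wz": 0},
  {"dx": 0.34,"dy": 0,"dz": -0.47,"wx": 0,"wy": 0,"wz": 0},
  {"dx": 0.34,"dy": 0,"dz": -0.47,"wx": 0,"wy": 0,"wz": 0},
])

```text
time_s: 14.4
eef_pos: [567.5, 226.9, 159.0]
ee_rot: [0.009, 0.939, -0.027, 0.343]
force: [-0.5, -0.7, -0.6]
grip_width: 0.578
grip_force: 52.0
```

Call:
step_arm([
  {"dx": 0,"dy": 0.6,"dz": 0,"wx": 0,"wy": 0,"wz": 0},
  {"dx": 0,"dy": 0.7,"dz": 0,"wx": 0,"wy": 0,"wz": 0},
  {"dx": 0,"dy": 0.7,"dz": 0,"wx": 0,"wy": 0,"wz": 0},
  {"dx": 0,"dy": 0.7,"dz": 0,"wx": 0,"wy": 0,"wz": 0},
  {"dx": 0,"dy": 0.7,"dz": 0,"wx": 0,"wy": 0,"wz": 0},
])

```text
time_s: 14.9
eef_pos: [562.8, 141.2, 158.4]
ee_rot: [0.009, 0.939, -0.027, 0.343]
force: [-0.5, 0.5, -2.3]
grip_width: 0.584
grip_force: 52.1
```

Call:
step_arm([
  {"dx": 0,"dy": 0.7,"dz": 0,"wx": 0,"wy": 0,"wz": 0},
  {"dx": 0,"dy": 0.7,"dz": 0,"wx": 0,"wy": 0,"wz": 0},
  {"dx": 0,"dy": 0.7,"dz": 0,"wx": 0,"wy": 0,"wz": 0},
  {"dx": 0,"dy": 0.7,"dz": 0,"wx": 0,"wy": 0,"wz": 0},
  {"dx": 0,"dy": 0.7,"dz": 0,"wx": 0,"wy": 0,"wz": 0},
])

```text
time_s: 15.4
eef_pos: [558.0, 53.9, 158.4]
ee_rot: [0.009, 0.939, -0.027, 0.343]
force: [0.6, 0.4, -1.3]
grip_width: 0.581
grip_force: 52.1
```

```bash
python3 -c "
from n2 import *
chain(-3.3,40,[508,-30,120],[508,-30,105.5]); print(ctrl.sense()['grip_width'])"
```

```text
joints [-0.13  0.28  2.    0.31  0.17  1.21] tcp [558.   53.9 158.4] turn [-0.02 -0.02  0.  ]
[508 -30 120] shift [-2.37  3.46  0.02]
[508.  -30.  105.5] shift [-0.37 -0.    0.44]
0.5813812125531329
```

Call:
step_arm([
  {"dx": -0.2,"dy": 0.65,"dz": 0,"wx": 0,"wy": 0,"wz": 0},
  {"dx": -0.3,"dy": 0.6,"dz": 0,"wx": 0,"wy": 0,"wz": 0},
  {"dx": -0.4,"dy": 0.6,"dz": 0,"wx": 0,"wy": 0,"wz": 0},
  {"dx": -0.4,"dy": 0.6,"dz": 0,"wx": 0,"wy": 0,"wz": 0},
  {"dx": -0.4,"dy": 0.5,"dz": 0,"wx": 0,"wy": 0,"wz": 0},
])

```text
time_s: 15.9
eef_pos: [522.5, -15.9, 131.8]
ee_rot: [0.009, 0.939, -0.027, 0.343]
force: [1.1, -0.2, -0.7]
grip_width: 0.58
grip_force: 52.1
```

Call:
step_arm([
  {"dx": -0.4,"dy": 0.3,"dz": 0,"wx": 0,"wy": 0,"wz": 0},
  {"dx": -0.27,"dy": 0.2,"dz": 0,"wx": 0,"wy": 0,"wz": 0},
  {"dx": 0,"dy": 0,"dz": 0,"wx": 0,"wy": 0,"wz": 0},
])

```text
time_s: 16.2
eef_pos: [508.7, -27.5, 120.4]
ee_rot: [0.009, 0.939, -0.027, 0.342]
force: [-0.2, 0.1, 0.1]
grip_width: 0.579
grip_force: 52.1
```

```bash
python3 -c "
from n2 import *
chain(-3.3,40,[508,-30,120],[508,-30,105.5]); print(ctrl.sense()['grip_width'])"
```

```text
joints [-0.38  0.26  2.17  1.43  0.21 -0.1 ] tcp [508.7 -27.5 120.4] turn [-0.01 -0.01 -0.  ]
[508 -30 120] shift [-0.03  0.1  -0.  ]
[508.  -30.  105.5] shift [-0.37 -0.    0.44]
0.578792803746131
```

Call:
step_arm([
  {"dx": -0.17,"dy": 0,"dz": 0.21,"wx": 0,"wy": 0,"wz": 0},
  {"dx": -0.13,"dy": 0,"dz": 0.15,"wx": 0,"wy": 0,"wz": 0},
  {"dx": -0.07,"dy": 0,"dz": 0.08,"wx": 0,"wy": 0,"wz": 0},
  {"dx": 0,"dy": 0,"dz": 0,"wx": 0,"wy": 0,"wz": 0},
])

```text
time_s: 16.6
eef_pos: [509.4, -26.7, 106.2]
ee_rot: [0.009, 0.939, -0.026, 0.343]
force: [0.3, 0.8, -1.9]
grip_width: 0.578
grip_force: 52.1
```

Call:
step_arm([
  {"dx": 0,"dy": 0,"dz": 0,"wx": 0,"wy": 0,"wz": 0},
  {"dx": 0,"dy": 0,"dz": 0,"wx": 0,"wy": 0,"wz": 0},
  {"dx": 0,"dy": 0,"dz": 0,"wx": 0,"wy": 0,"wz": 0},
], fingers=68)

```text
time_s: 16.9
eef_pos: [509.2, -26.9, 106.3]
ee_rot: [0.009, 0.939, -0.026, 0.343]
force: [0.5, -0.2, 0.1]
grip_width: 0.795
grip_force: 0.0
```

```bash
python3 -c "
from n2 import *
p,r=cur(); chain(-3.3,30,p+6*r.as_matrix()[:,2]-6*rot(-3.3,30).as_matrix()[:,2]); print(ctrl.sense()['grip_width'])"
```

```text
joints [-0.38  0.3   2.18  1.64  0.21 -0.32] tcp [509.2 -26.9 106.3] turn [-0.02 -1.68  0.01]
[510.06237314 -26.9340746  106.90396946] shift [ 0.04 -0.   -0.  ]
0.7948461488074079
```

Call:
step_arm([
  {"dx": 0,"dy": 0,"dz": 0,"wx": 0,"wy": -0.33,"wz": 0},
  {"dx": 0,"dy": 0,"dz": 0,"wx": 0,"wy": -0.33,"wz": 0},
  {"dx": 0,"dy": 0,"dz": 0,"wx": 0,"wy": -0.34,"wz": 0},
  {"dx": 0,"dy": 0,"dz": 0,"wx": 0,"wy": -0.34,"wz": 0},
  {"dx": 0.04,"dy": 0,"dz": 0,"wx": 0,"wy": -0.34,"wz": 0},
])

```text
time_s: 17.4
eef_pos: [509.8, -26.3, 106.5]
ee_rot: [0.006, 0.963, -0.027, 0.267]
force: [0.1, 0.0, 0.3]
grip_width: 0.799
grip_force: 0.0
```

Call:
step_arm([
  {"dx": 0,"dy": 0,"dz": 0,"wx": 0,"wy": 0,"wz": 0},
  {"dx": 0,"dy": 0,"dz": 0,"wx": 0,"wy": 0,"wz": 0},
  {"dx": 0,"dy": 0,"dz": 0,"wx": 0,"wy": 0,"wz": 0},
  {"dx": 0,"dy": 0,"dz": 0,"wx": 0,"wy": 0,"wz": 0},
], fingers=40)

```text
time_s: 17.8
eef_pos: [510.4, -26.2, 107.0]
ee_rot: [0.006, 0.963, -0.026, 0.269]
force: [1.0, 1.5, 5.9]
grip_width: 0.576
grip_force: 52.1
```

```bash
python3 -c "
from n2 import *
from kin import ik
p,r=cur(); r2=rot(-3.3,30)*Ro.from_euler('z',180,degrees=True)
P=[[p[0],p[1],155],[556,228,155],[556,230,75],[556,230,60.5]]
chain(-3.3,30,*P); print(ctrl.sense()['grip_width'])
for a in P: print(ik(np.array(a),r2,[.1,.5,1.8,-.1,.4,2]))"
```

```text
joints [-0.35  0.3   2.09  0.61  0.28  0.73] tcp [510.4 -26.2 107. ] turn [-0.05 -0.2   0.02]
[510.38560875 -26.21457197 155.        ] shift [ 0.96  0.   -1.66]
[556 228 155] shift [  1.07 -10.26   0.62]
[556 230  75] shift [-1.6  -0.08  2.77]
[556.  230.   60.5] shift [-0.29 -0.    0.5 ]
0.5758930463725526
(array([-0.35,  0.21,  2.03,  0.36,  0.42,  0.99]), np.float64(0.0))
(array([ 0.25,  0.41,  1.74, -0.32,  0.51,  2.12]), np.float64(0.0))
(array([ 0.26,  0.54,  1.79, -0.48,  0.34,  2.3 ]), np.float64(0.0))
(array([ 0.26,  0.57,  1.8 , -0.53,  0.31,  2.35]), np.float64(0.0))
```

Call:
step_arm([
  {"dx": 0.1,"dy": 0,"dz": -0.16,"wx": 0,"wy": 0,"wz": 0},
  {"dx": 0.2,"dy": 0,"dz": -0.34,"wx": 0,"wy": 0,"wz": 0},
  {"dx": 0.22,"dy": 0,"dz": -0.38,"wx": 0,"wy": 0,"wz": 0},
  {"dx": 0.22,"dy": 0,"dz": -0.38,"wx": 0,"wy": 0,"wz": 0},
  {"dx": 0.22,"dy": 0,"dz": -0.38,"wx": 0,"wy": 0,"wz": 0},
])

```text
time_s: 18.3
eef_pos: [508.6, -26.0, 153.8]
ee_rot: [0.005, 0.963, -0.026, 0.267]
force: [-0.2, -0.7, -2.4]
grip_width: 0.573
grip_force: 51.9
```

Call:
step_arm([
  {"dx": 0.08,"dy": -0.6,"dz": 0.04,"wx": 0,"wy": 0,"wz": 0},
  {"dx": 0.08,"dy": -0.75,"dz": 0.04,"wx": 0,"wy": 0,"wz": 0},
  {"dx": 0.08,"dy": -0.8,"dz": 0.04,"wx": 0,"wy": 0,"wz": 0},
  {"dx": 0.08,"dy": -0.8,"dz": 0.04,"wx": 0,"wy": 0,"wz": 0},
  {"dx": 0.08,"dy": -0.8,"dz": 0.05,"wx": 0,"wy": 0,"wz": 0},
])

```text
time_s: 18.8
eef_pos: [525.0, 67.6, 154.4]
ee_rot: [0.005, 0.963, -0.026, 0.267]
force: [0.0, -0.6, -1.2]
grip_width: 0.576
grip_force: 52.0
```

Call:
step_arm([
  {"dx": 0.08,"dy": -0.8,"dz": 0.05,"wx": 0,"wy": 0,"wz": 0},
  {"dx": 0.08,"dy": -0.8,"dz": 0.05,"wx": 0,"wy": 0,"wz": 0},
  {"dx": 0.08,"dy": -0.8,"dz": 0.05,"wx": 0,"wy": 0,"wz": 0},
  {"dx": 0.08,"dy": -0.8,"dz": 0.05,"wx": 0,"wy": 0,"wz": 0},
  {"dx": 0.08,"dy": -0.8,"dz": 0.05,"wx": 0,"wy": 0,"wz": 0},
])

```text
time_s: 19.3
eef_pos: [542.0, 166.7, 154.4]
ee_rot: [0.005, 0.963, -0.026, 0.267]
force: [0.5, 0.3, -1.3]
grip_width: 0.583
grip_force: 52.0
```

Call:
step_arm([
  {"dx": 0.08,"dy": -0.8,"dz": 0.05,"wx": 0,"wy": 0,"wz": 0},
  {"dx": 0.08,"dy": -0.7,"dz": 0.05,"wx": 0,"wy": 0,"wz": 0},
  {"dx": 0.08,"dy": -0.5,"dz": 0.05,"wx": 0,"wy": 0,"wz": 0},
])

```text
time_s: 19.6
eef_pos: [551.8, 216.4, 154.3]
ee_rot: [0.005, 0.963, -0.026, 0.267]
force: [-0.8, -0.0, -1.6]
grip_width: 0.582
grip_force: 52.1
```

```bash
python3 -c "
from n2 import *
chain(-3.4,31.2,[558.5,230,80],[558.5,230,61.5]); print(ctrl.sense()['grip_width'])
for n in ('top','side'): C[n]=eyes.capture(n)
import cv2
a=C['top']['frame'][100:240,60:330]; b=C['side']['frame'][80:250,150:330]
cv2.imwrite('pics/a.png',cv2.resize(a,None,fx=2.8,fy=2.8,interpolation=2))"
```

```text
joints [ 0.23  0.39  1.78 -0.32  0.47  2.1 ] tcp [551.8 216.4 154.3] turn [-0.06  0.04  0.03]
[558.5 230.   80. ] shift [-1.34 -0.56  2.67]
[558.5 230.   61.5] shift [-0.38 -0.    0.63]
0.5816591568231384
```

View pics/a.png

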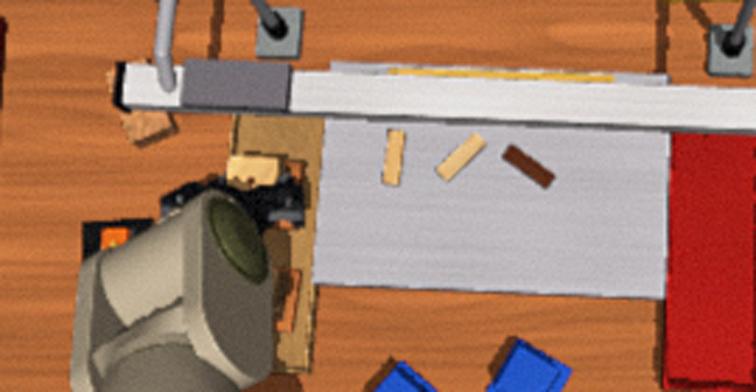

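The former is held at crop (255,168) above the free part of the stock tray. The offcuts haven't moved and the lamp is untouched. Lowering.

Call:
step_arm([
  {"dx": -0.2,"dy": -0.3,"dz": 0.4,"wx": 0,"wy": 0.04,"wz": 0},
  {"dx": -0.28,"dy": -0.26,"dz": 0.55,"wx": 0,"wy": 0,"wz": 0},
  {"dx": -0.28,"dy": 0,"dz": 0.55,"wx": 0,"wy": 0,"wz": 0},
  {"dx": -0.28,"dy": 0,"dz": 0.55,"wx": 0,"wy": 0,"wz": 0},
  {"dx": -0.28,"dy": 0,"dz": 0.55,"wx": 0,"wy": 0,"wz": 0},
])

```text
time_s: 20.2
eef_pos: [558.2, 228.6, 81.4]
ee_rot: [0.006, 0.963, -0.027, 0.269]
force: [0.1, -0.1, -1.3]
grip_width: 0.578
grip_force: 52.2
```

Call:
step_arm([
  {"dx": 0,"dy": 0,"dz": 0,"wx": 0,"wy": 0,"wz": 0},
  {"dx": 0,"dy": 0,"dz": 0,"wx": 0,"wy": 0,"wz": 0},
])

```text
time_s: 20.4
eef_pos: [558.6, 228.9, 82.6]
ee_rot: [0.006, 0.963, -0.027, 0.269]
force: [0.9, 0.1, -1.0]
grip_width: 0.577
grip_force: 52.1
```

```bash
python3 -c "
from n2 import *
chain(-3.4,31.2,[558.5,230,61.5],[558.5,230,60.5]); print(ctrl.sense()['grip_width'])"
```

```text
joints [ 0.26  0.53  1.8  -0.5   0.33  2.32] tcp [558.6 228.9  82.6] turn [-0.05 -0.01  0.02]
[558.5 230.   61.5] shift [-0.44 -0.04  0.72]
[558.5 230.   60.5] shift [-0.02 -0.    0.03]
0.5770815776948444
```

Call:
step_arm([
  {"dx": -0.16,"dy": -0.04,"dz": 0.26,"wx": 0,"wy": 0,"wz": 0},
  {"dx": -0.13,"dy": 0,"dz": 0.22,"wx": 0,"wy": 0,"wz": 0},
  {"dx": -0.07,"dy": 0,"dz": 0.11,"wx": 0,"wy": 0,"wz": 0},
  {"dx": -0.05,"dy": 0,"dz": 0.08,"wx": 0,"wy": 0,"wz": 0},
  {"dx": 0,"dy": 0,"dz": 0,"wx": 0,"wy": 0,"wz": 0},
])

```text
time_s: 20.9
eef_pos: [558.7, 230.4, 62.7]
ee_rot: [0.006, 0.963, -0.026, 0.27]
force: [-0.3, 1.2, -1.5]
grip_width: 0.577
grip_force: 52.1
```

```bash
python3 -c "
from n2 import *
chain(-3.4,31.2,[558.5,230,61]); print(ctrl.sense()['force'])"
```

```text
joints [ 0.26  0.57  1.8  -0.58  0.29  2.4 ] tcp [558.7 230.4  62.7] turn [-0.06 -0.02  0.03]
[558.5 230.   61. ] shift [-0.04  0.02  0.06]
[-0.32030239  1.18528568 -1.46239123]
```

Not touching yet, so I ease down until the force shows contact.

Call:
step_arm([
  {"dx": -0.03,"dy": 0,"dz": 0.04,"wx": 0,"wy": 0,"wz": 0},
  {"dx": -0.02,"dy": 0,"dz": 0.03,"wx": 0,"wy": 0,"wz": 0},
  {"dx": 0,"dy": 0,"dz": 0,"wx": 0,"wy": 0,"wz": 0},
])

```text
time_s: 21.2
eef_pos: [558.7, 230.6, 61.0]
ee_rot: [0.005, 0.962, -0.026, 0.27]
force: [-0.7, -0.4, 1.5]
grip_width: 0.579
grip_force: 52.5
```

Call:
step_arm([
  {"dx": 0,"dy": 0,"dz": 0,"wx": 0,"wy": 0,"wz": 0},
  {"dx": 0,"dy": 0,"dz": 0,"wx": 0,"wy": 0,"wz": 0},
  {"dx": 0,"dy": 0,"dz": -0.15,"wx": 0,"wy": 0,"wz": 0},
  {"dx": 0,"dy": 0,"dz": -0.5,"wx": 0,"wy": 0,"wz": 0},
  {"dx": 0,"dy": 0,"dz": -0.8,"wx": 0,"wy": 0,"wz": 0},
], fingers=62)

```text
time_s: 21.7
eef_pos: [539.1, 231.3, 91.9]
ee_rot: [0.006, 0.963, -0.026, 0.269]
force: [-0.4, -0.0, -0.6]
grip_width: 0.722
grip_force: 0.0
```

Call:
step_arm([
  {"dx": 0,"dy": 0,"dz": -0.9,"wx": 0,"wy": 0,"wz": 0},
  {"dx": 0,"dy": 0,"dz": -0.9,"wx": 0,"wy": 0,"wz": 0},
  {"dx": 0,"dy": 0,"dz": -0.9,"wx": 0,"wy": 0,"wz": 0},
])

```text
time_s: 22.0
eef_pos: [503.8, 233.2, 150.8]
ee_rot: [0.005, 0.962, -0.026, 0.27]
force: [-0.4, -1.1, 0.3]
grip_width: 0.728
grip_force: 0.0
```

```bash
cat > m2.py <<'E'
from h import *
from kin import ik
from n2 import chain
for n in ("top","side"): C[n]=eyes.capture(n)
for n in C: print(n,"formers",[(round(d["p"],2),np.round(w(C[n],d["point"])).tolist()) for d in eyes.landmark_of(n,"former")])
G=np.array([464,405,54]); 
chain(1.5,30,*[G+ [0,0,dz]-6*rot(1.5,30).as_matrix()[:,2] for dz in (90,0)])
for dz in (90,0):
    r2=rot(1.5,30)*Ro.from_euler('z',180,degrees=True); print(ik(G+[0,0,dz]-6*r2.as_matrix()[:,2],r2,[.6,.5,1.7,-.5,.4,2.5]))
cv2.imwrite('pics/b.png',cv2.resize(C["side"]['frame'][80:250,120:330],None,fx=3.2,fy=3.2,interpolation=2))
E
python3 m2.py
```

```text
top formers [(0.93, [361.0, -54.0, -1.0]), (0.91, [337.0, 91.0, 1.0]), (0.71, [561.0, 228.0, 1.0])]
side formers [(0.69, [560.0, 228.0, 4.0]), (0.67, [363.0, -50.0, 7.0]), (0.63, [344.0, 84.0, -0.0])]
joints [ 0.3   0.33  1.88 -0.42  0.44  2.26] tcp [504.6 233.2 149.8] turn [ 0.35 -0.23 -0.67]
[461.00102803 404.92146916 149.19615242] shift [-1.37 -6.91 -0.76]
[461.00102803 404.92146916  59.19615242] shift [-1.8  -0.    3.12]
(array([ 0.64,  0.47,  1.65, -0.51,  0.64,  2.54]), np.float64(0.0))
(array([ 0.64,  0.62,  1.71, -0.68,  0.47,  2.75]), np.float64(0.0))
```

View pics/b.png

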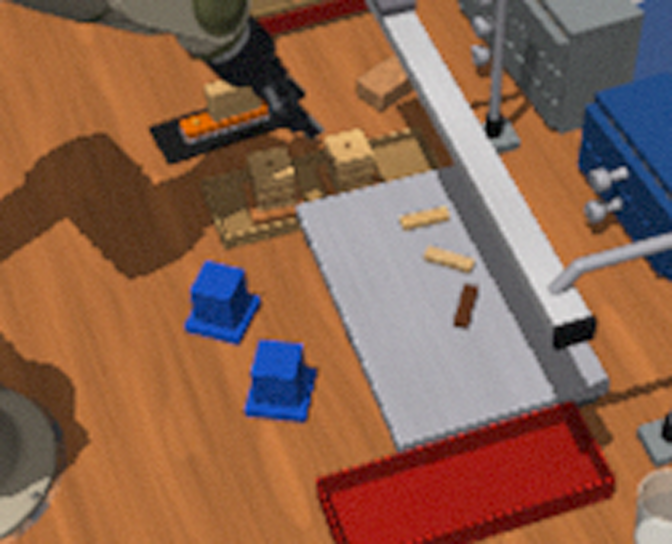

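The former stands upright in the tray at crop (348,160), with the mate at (270,175). Now to the scraper.

Call:
step_arm([
  {"dx": -0.17,"dy": -0.6,"dz": -0.1,"wx": 0.07,"wy": -0.05,"wz": -0.13},
  {"dx": -0.17,"dy": -0.8,"dz": -0.1,"wx": 0.07,"wy": -0.05,"wz": -0.13},
  {"dx": -0.17,"dy": -0.9,"dz": -0.1,"wx": 0.07,"wy": -0.05,"wz": -0.13},
  {"dx": -0.17,"dy": -0.9,"dz": -0.1,"wx": 0.07,"wy": -0.05,"wz": -0.14},
  {"dx": -0.17,"dy": -0.9,"dz": -0.1,"wx": 0.07,"wy": -0.03,"wz": -0.14},
], fingers=60)

```text
time_s: 22.7
eef_pos: [482.0, 336.7, 148.2]
ee_rot: [-0.003, 0.966, 0.013, 0.257]
force: [-0.1, -0.9, 0.2]
grip_width: 0.706
grip_force: 0.0
```

Call:
step_arm([
  {"dx": -0.17,"dy": -0.9,"dz": -0.1,"wx": 0,"wy": 0,"wz": 0},
  {"dx": -0.17,"dy": -0.9,"dz": -0.1,"wx": 0,"wy": 0,"wz": 0},
  {"dx": -0.17,"dy": -0.7,"dz": -0.08,"wx": 0,"wy": 0,"wz": 0},
  {"dx": 0,"dy": -0.3,"dz": 0,"wx": 0,"wy": 0,"wz": 0},
  {"dx": 0,"dy": 0,"dz": 0,"wx": 0,"wy": 0,"wz": 0},
])

```text
time_s: 23.2
eef_pos: [465.8, 406.0, 148.2]
ee_rot: [-0.003, 0.966, 0.013, 0.258]
force: [0.5, -0.1, 0.1]
grip_width: 0.702
grip_force: 0.0
```

Run:
```python
from n2 import *
G=np.array([461,405,54]); t=6*rot(1.5,30).as_matrix()[:,2]
chain(1.5,30,G+[0,0,40]-t,G-t)
```

```text
joints [ 0.64  0.48  1.64 -0.5   0.64  2.53] tcp [465.8 406.  148.2] turn [0.01 0.02 0.  ]
[458.00102803 404.92146916  99.19615242] shift [-1.25  0.04  1.54]
[458.00102803 404.92146916  59.19615242] shift [-0.8  -0.    1.39]
```

Call:
step_arm([
  {"dx": -0.45,"dy": 0.04,"dz": 0.6,"wx": 0,"wy": 0.02,"wz": 0},
  {"dx": -0.4,"dy": 0,"dz": 0.6,"wx": 0,"wy": 0,"wz": 0},
  {"dx": -0.4,"dy": 0,"dz": 0.6,"wx": 0,"wy": 0,"wz": 0},
  {"dx": -0.4,"dy": 0,"dz": 0.55,"wx": 0,"wy": 0,"wz": 0},
  {"dx": -0.25,"dy": 0,"dz": 0.38,"wx": 0,"wy": 0,"wz": 0},
])

```text
time_s: 23.7
eef_pos: [458.9, 403.1, 64.6]
ee_rot: [-0.002, 0.966, 0.012, 0.258]
force: [0.4, 0.3, 0.5]
grip_width: 0.701
grip_force: 0.0
```

Call:
step_arm([
  {"dx": -0.15,"dy": 0,"dz": 0.2,"wx": 0,"wy": 0,"wz": 0},
  {"dx": 0,"dy": 0,"dz": 0,"wx": 0,"wy": 0,"wz": 0},
])

```text
time_s: 23.9
eef_pos: [458.2, 403.6, 59.2]
ee_rot: [-0.002, 0.966, 0.012, 0.259]
force: [-0.1, 0.7, 0.1]
grip_width: 0.702
grip_force: 0.0
```

Run:
```python
from n2 import *
G=np.array([461,405,54]); t=6*rot(1.5,30).as_matrix()[:,2]
chain(1.5,30,G-t)
```

```text
joints [ 0.64  0.61  1.71 -0.69  0.47  2.76] tcp [458.2 403.6  59.2] turn [ 0.02  0.   -0.01]
[458.00102803 404.92146916  59.19615242] shift [-0.   -0.05 -0.  ]
```

Call:
step_arm([
  {"dx": 0,"dy": -0.04,"dz": 0,"wx": 0,"wy": 0,"wz": 0},
  {"dx": 0,"dy": 0,"dz": 0,"wx": 0,"wy": 0,"wz": 0},
  {"dx": 0,"dy": 0,"dz": 0,"wx": 0,"wy": 0,"wz": 0},
  {"dx": 0,"dy": 0,"dz": 0,"wx": 0,"wy": 0,"wz": 0},
  {"dx": 0,"dy": 0,"dz": 0,"wx": 0,"wy": 0,"wz": 0},
], fingers=10, squeeze=90)

```text
time_s: 24.4
eef_pos: [458.4, 405.6, 60.6]
ee_rot: [-0.003, 0.966, 0.012, 0.26]
force: [0.0, -2.3, 5.5]
grip_width: 0.271
grip_force: 88.1
```

Run:
```python
from n2 import *
from kin import ik
s=ctrl.sense(); print(s["grip_width"]*85.4,s["grip_force"],s["force"])
p,r=cur(); print(p, s["ee_rot"])
# scraper centre 7.5 ahead (along its x) of TCP; target scraper (plate frame x'=+3) 
a=np.radians(-3.6); ex=np.array([np.cos(a),np.sin(a),0]); ey=np.array([-np.sin(a),np.cos(a),0]); pl=np.array([580,-18,0])
P=[]
for yy,z in ((155,170),(148,106),(148,105),(-205,105),(-222,105),(-222,140)):
    t=pl+3*ex+yy*ey-7.5*ex; t[2]=z; P.append(t)
r2=rot(-3.6,30)*Ro.from_euler('z',180,degrees=True)
print("up"); chain(1.5,30,[p[0],p[1],170]); print("from up"); chain(-3.6,30,[p[0],p[1],170],*P)
for t in P: print(ik(t,r2,[.1,.4,1.8,0,.5,1.8]))
```

```text
23.10971931271666 88.06678891181946 [ 0.02954841 -2.2971135   5.47394849]
[458.4102047  405.55109991  60.6394884 ] [-0.0032337   0.9656032   0.01222561  0.25971241]
up
joints [ 0.64  0.61  1.71 -0.69  0.47  2.76] tcp [458.4 405.6  60.6] turn [ 0.01 -0.02 -0.01]
[458.4102047  405.55109991 170.        ] shift [ 2.19  0.   -3.79]
from up
joints [ 0.64  0.61  1.71 -0.69  0.47  2.76] tcp [458.4 405.6  60.6] turn [-0.42 -0.02  0.73]
[458.4102047  405.55109991 170.        ] shift [ 2.19  0.   -3.79]
[585.24141025 136.97670024 170.        ] shift [ 4.97 10.4   2.87]
[584.80187661 129.99051315 106.        ] shift [-1.28  0.28  2.22]
[584.80187661 129.99051315 105.        ] shift [-0.02 -0.    0.03]
[ 562.63682322 -222.31292199  105.        ] shift [-0.   14.12 -0.  ]
[ 561.56938439 -239.27937637  105.        ] shift [0.   0.68 0.  ]
[ 561.56938439 -239.27937637  140.        ] shift [ 0.7   0.   -1.21]
(array([ 0.06,  0.37,  1.75, -0.13,  0.5 ,  1.79]), np.float64(0.0))
(array([ 0.04,  0.47,  1.81, -0.16,  0.35,  1.81]), np.float64(0.0))
(array([ 0.04,  0.47,  1.81, -0.16,  0.35,  1.81]), np.float64(0.0))
(array([-0.68,  0.48,  1.79,  0.63,  0.52,  0.45]), np.float64(0.0))
(array([-0.71,  0.49,  1.77,  0.63,  0.54,  0.43]), np.float64(0.0))
(array([-0.71,  0.44,  1.74,  0.56,  0.61,  0.51]), np.float64(0.0))
```

Call:
step_arm([
  {"dx": 0.12,"dy": 0,"dz": -0.2,"wx": 0,"wy": 0,"wz": 0},
  {"dx": 0.3,"dy": 0,"dz": -0.52,"wx": 0,"wy": 0,"wz": 0},
  {"dx": 0.44,"dy": 0,"dz": -0.75,"wx": 0,"wy": 0,"wz": 0},
  {"dx": 0.44,"dy": 0,"dz": -0.75,"wx": 0,"wy": 0,"wz": 0},
  {"dx": 0.4,"dy": 0,"dz": -0.7,"wx": 0,"wy": 0,"wz": 0},
])

```text
time_s: 24.9
eef_pos: [458.0, 405.5, 145.3]
ee_rot: [-0.003, 0.966, 0.012, 0.259]
force: [-0.8, 0.6, -1.3]
grip_width: 0.268
grip_force: 88.1
```

Run:
```python
from n2 import *
s=ctrl.sense(); print(s["grip_width"]*85.4,s["force"])
chain(-3.6,30,[520,150,147],[584.8,131,115],[584.8,130.5,106])
```

```text
22.89011790876526 [-0.81026602  0.55081348 -1.33181505]
joints [ 0.64  0.48  1.66 -0.52  0.63  2.55] tcp [458.  405.5 145.3] turn [-0.42 -0.    0.73]
[520 150 147] shift [ 2.73 10.04  1.5 ]
[584.8 131.  115. ] shift [1.64 0.6  2.43]
[584.8 130.5 106. ] shift [-0.18  0.02  0.31]
```

Call:
step_arm([
  {"dx": 0.12,"dy": 0.5,"dz": 0.05,"wx": -0.04,"wy": 0,"wz": 0.07},
  {"dx": 0.2,"dy": 0.77,"dz": 0.1,"wx": -0.04,"wy": 0,"wz": 0.07},
  {"dx": 0.2,"dy": 0.77,"dz": 0.1,"wx": -0.04,"wy": 0,"wz": 0.07},
  {"dx": 0.2,"dy": 0.77,"dz": 0.1,"wx": -0.04,"wy": 0,"wz": 0.07},
  {"dx": 0.2,"dy": 0.77,"dz": 0.1,"wx": -0.04,"wy": 0,"wz": 0.07},
])

```text
time_s: 25.4
eef_pos: [484.2, 314.4, 144.8]
ee_rot: [0.003, 0.966, -0.009, 0.258]
force: [0.3, 0.0, -2.0]
grip_width: 0.27
grip_force: 88.2
```

Call:
step_arm([
  {"dx": 0.2,"dy": 0.77,"dz": 0.11,"wx": -0.04,"wy": 0,"wz": 0.07},
  {"dx": 0.2,"dy": 0.77,"dz": 0.11,"wx": -0.04,"wy": 0,"wz": 0.07},
  {"dx": 0.2,"dy": 0.77,"dz": 0.11,"wx": -0.04,"wy": 0,"wz": 0.07},
  {"dx": 0.2,"dy": 0.77,"dz": 0.11,"wx": -0.04,"wy": 0,"wz": 0.07},
  {"dx": 0.2,"dy": 0.77,"dz": 0.11,"wx": -0.06,"wy": 0,"wz": 0.1},
])

```text
time_s: 25.9
eef_pos: [509.2, 217.3, 145.5]
ee_rot: [0.009, 0.966, -0.031, 0.258]
force: [0.4, -1.8, -1.1]
grip_width: 0.27
grip_force: 88.2
```

Call:
step_arm([
  {"dx": 0.2,"dy": 0.77,"dz": 0.11,"wx": 0,"wy": 0,"wz": 0},
  {"dx": 0.2,"dy": 0.7,"dz": 0.11,"wx": 0,"wy": 0,"wz": 0},
  {"dx": 0.2,"dy": 0.5,"dz": 0.11,"wx": 0,"wy": 0,"wz": 0},
])

```text
time_s: 26.2
eef_pos: [523.1, 166.9, 145.9]
ee_rot: [0.009, 0.966, -0.031, 0.258]
force: [-0.2, 0.2, -1.2]
grip_width: 0.272
grip_force: 88.2
```

Run:
```python
from n2 import *
s=ctrl.sense(); print(s["grip_width"]*85.4,s["force"])
chain(-3.6,30,[584.8,131,115],[584.8,130.5,106])
```

```text
23.233170923601204 [-0.21862529  0.23022012 -1.21129487]
joints [ 0.14  0.32  1.91 -0.25  0.42  1.98] tcp [523.1 166.9 145.9] turn [ 0.02  0.01 -0.01]
[584.8 131.  115. ] shift [1.59 1.28 2.35]
[584.8 130.5 106. ] shift [-0.18  0.02  0.31]
```

Call:
step_arm([
  {"dx": 0.3,"dy": 0.3,"dz": 0.3,"wx": 0,"wy": 0,"wz": 0},
  {"dx": 0.32,"dy": 0.3,"dz": 0.45,"wx": 0,"wy": 0,"wz": 0},
  {"dx": 0.32,"dy": 0.2,"dz": 0.5,"wx": 0,"wy": 0,"wz": 0},
  {"dx": 0.32,"dy": 0.2,"dz": 0.5,"wx": 0,"wy": 0,"wz": 0},
  {"dx": 0.32,"dy": 0.2,"dz": 0.5,"wx": 0,"wy": 0,"wz": 0},
])

```text
time_s: 26.7
eef_pos: [583.7, 133.8, 116.6]
ee_rot: [0.009, 0.966, -0.031, 0.258]
force: [-0.5, 0.3, -1.4]
grip_width: 0.271
grip_force: 88.2
```

Call:
step_arm([
  {"dx": 0,"dy": 0,"dz": 0,"wx": 0,"wy": 0,"wz": 0},
])

```text
time_s: 26.8
eef_pos: [583.9, 133.4, 116.3]
ee_rot: [0.009, 0.966, -0.031, 0.258]
force: [-1.1, -0.3, -1.0]
grip_width: 0.274
grip_force: 88.2
```

Run:
```python
from n2 import *
chain(-3.6,30,[584.8,130.5,106],[562,-232,106])
c=eyes.capture("top"); cv2.imwrite('pics/c.png',cv2.resize(c['frame'][100:240,60:330],None,fx=2.8,fy=2.8,interpolation=2))
```

```text
joints [ 0.05  0.45  1.8  -0.16  0.38  1.82] tcp [583.9 133.4 116.3] turn [ 0.02  0.02 -0.01]
[584.8 130.5 106. ] shift [-0.17  0.12  0.38]
[ 562 -232  106] shift [ 0.   14.53  0.  ]
```

View pics/c.png

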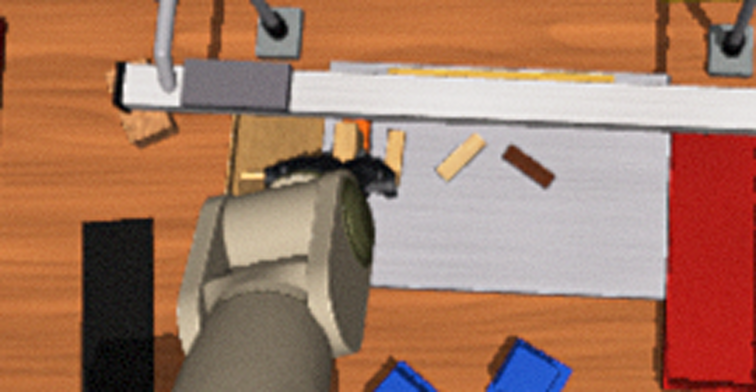

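The scraper is held at crop (350,135), behind the first offcut at (395,150), with the pad empty at (118,290). Lowering, then wiping.

Call:
step_arm([
  {"dx": -0.08,"dy": 0,"dz": 0.17,"wx": 0,"wy": 0,"wz": 0},
  {"dx": -0.06,"dy": 0,"dz": 0.12,"wx": 0,"wy": 0,"wz": 0},
  {"dx": -0.03,"dy": 0,"dz": 0.07,"wx": 0,"wy": 0,"wz": 0},
  {"dx": 0,"dy": 0,"dz": 0,"wx": 0,"wy": 0,"wz": 0},
])

```text
time_s: 27.25
eef_pos: [584.6, 135.1, 108.2]
ee_rot: [0.008, 0.965, -0.03, 0.259]
force: [0.3, -0.3, -1.4]
grip_width: 0.27
grip_force: 88.2
```

Run:
```python
from n2 import *
chain(-3.6,30,[584.8,130.5,105.6],[562,-232,105.6]); print(ctrl.sense()["force"])
```

```text
joints [ 0.05  0.47  1.8  -0.17  0.36  1.83] tcp [584.6 135.1 108.2] turn [ 0. -0.  0.]
[584.8 130.5 105.6] shift [-0.04  0.18  0.1 ]
[ 562.  -232.   105.6] shift [ 0.   14.53  0.  ]
[ 0.32507112 -0.30279083 -1.41933069]
```

Call:
step_arm([
  {"dx": -0.04,"dy": 0,"dz": 0.08,"wx": 0,"wy": 0,"wz": 0},
  {"dx": 0,"dy": 0.2,"dz": 0,"wx": 0,"wy": 0,"wz": 0},
  {"dx": 0,"dy": 0.4,"dz": 0,"wx": 0,"wy": 0,"wz": 0},
  {"dx": 0,"dy": 0.4,"dz": 0,"wx": 0,"wy": 0,"wz": 0},
  {"dx": 0,"dy": 0.4,"dz": 0,"wx": 0,"wy": 0,"wz": 0},
])

```text
time_s: 27.75
eef_pos: [582.8, 99.3, 106.4]
ee_rot: [0.008, 0.965, -0.03, 0.259]
force: [-1.2, -0.5, -1.9]
grip_width: 0.268
grip_force: 88.2
```

Call:
step_arm([
  {"dx": 0,"dy": 0.5,"dz": 0.01,"wx": 0,"wy": 0,"wz": 0},
  {"dx": 0,"dy": 0.5,"dz": 0.01,"wx": 0,"wy": 0,"wz": 0},
  {"dx": 0,"dy": 0.5,"dz": 0,"wx": 0,"wy": 0,"wz": 0},
  {"dx": 0,"dy": 0.5,"dz": 0,"wx": 0,"wy": 0,"wz": 0},
  {"dx": 0,"dy": 0.5,"dz": 0,"wx": 0,"wy": 0,"wz": 0},
])

```text
time_s: 28.25
eef_pos: [579.1, 36.8, 106.0]
ee_rot: [0.008, 0.965, -0.03, 0.259]
force: [-0.1, 0.6, -2.1]
grip_width: 0.268
grip_force: 88.2
```

Call:
step_arm([
  {"dx": 0,"dy": 0.5,"dz": 0,"wx": 0,"wy": 0,"wz": 0},
  {"dx": 0,"dy": 0.5,"dz": 0,"wx": 0,"wy": 0,"wz": 0},
  {"dx": 0,"dy": 0.5,"dz": 0,"wx": 0,"wy": 0,"wz": 0},
  {"dx": 0,"dy": 0.5,"dz": 0,"wx": 0,"wy": 0,"wz": 0},
  {"dx": 0,"dy": 0.5,"dz": 0,"wx": 0,"wy": 0,"wz": 0},
])

```text
time_s: 28.75
eef_pos: [575.2, -25.6, 106.0]
ee_rot: [0.008, 0.965, -0.03, 0.259]
force: [0.2, 0.2, -1.8]
grip_width: 0.267
grip_force: 88.2
```

Run:
```python
from n2 import *
chain(-3.6,30,[562,-232,105.6]); print(ctrl.sense()["force"])
c=eyes.capture("top"); a=c['frame'][110:240,150:340]
c=eyes.capture("side"); b=c['frame'][120:270,230:370]
a=cv2.resize(a,None,fx=2.3,fy=2.3,interpolation=2); b=cv2.resize(b,None,fx=2.3,fy=2.3,interpolation=2); o=np.zeros((max(a.shape[0],b.shape[0]),a.shape[1]+b.shape[1],3),np.uint8); o[:a.shape[0],:a.shape[1]]=a;o[:b.shape[0],a.shape[1]:]=b
cv2.imwrite('pics/d.png',o)
```

```text
joints [-0.3   0.42  1.89  0.36  0.34  1.03] tcp [575.2 -25.6 106. ] turn [ 0.   -0.01  0.  ]
[ 562.  -232.   105.6] shift [-0.02  8.27  0.01]
[ 0.21995392  0.20878223 -1.83233302]
```

View pics/d.png

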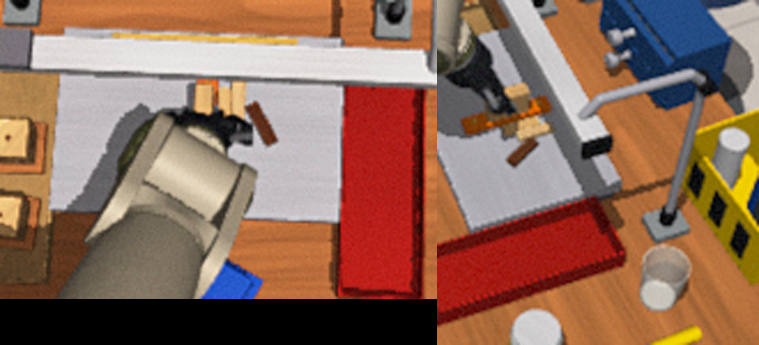

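The offcuts are being pushed ahead of the scraper, with light ones at (222,97) and (238,100) and the dark one at (262,122). The straightedge is untouched, so I carry on.

Call:
step_arm([
  {"dx": 0,"dy": 0.4,"dz": 0,"wx": 0,"wy": 0,"wz": 0},
  {"dx": 0,"dy": 0.5,"dz": 0,"wx": 0,"wy": 0,"wz": 0},
  {"dx": 0,"dy": 0.5,"dz": 0,"wx": 0,"wy": 0,"wz": 0},
  {"dx": 0,"dy": 0.5,"dz": 0,"wx": 0,"wy": 0,"wz": 0},
  {"dx": 0,"dy": 0.5,"dz": 0,"wx": 0,"wy": 0,"wz": 0},
])

```text
time_s: 29.35
eef_pos: [571.5, -84.7, 106.0]
ee_rot: [0.008, 0.965, -0.03, 0.259]
force: [-0.1, 0.2, -1.2]
grip_width: 0.27
grip_force: 88.3
```

Call:
step_arm([
  {"dx": 0,"dy": 0.5,"dz": 0,"wx": 0,"wy": 0,"wz": 0},
  {"dx": 0,"dy": 0.5,"dz": 0,"wx": 0,"wy": 0,"wz": 0},
  {"dx": 0,"dy": 0.5,"dz": 0,"wx": 0,"wy": 0,"wz": 0},
  {"dx": 0,"dy": 0.5,"dz": 0,"wx": 0,"wy": 0,"wz": 0},
  {"dx": 0,"dy": 0.4,"dz": 0,"wx": 0,"wy": 0,"wz": 0},
])

```text
time_s: 29.85
eef_pos: [567.7, -144.9, 105.9]
ee_rot: [0.008, 0.965, -0.03, 0.259]
force: [0.2, 0.5, -1.3]
grip_width: 0.269
grip_force: 88.3
```

Call:
step_arm([
  {"dx": 0,"dy": 0.4,"dz": 0,"wx": 0,"wy": 0,"wz": 0},
  {"dx": 0,"dy": 0.4,"dz": 0,"wx": 0,"wy": 0,"wz": 0},
  {"dx": 0,"dy": 0.4,"dz": 0,"wx": 0,"wy": 0,"wz": 0},
  {"dx": 0,"dy": 0.4,"dz": 0,"wx": 0,"wy": 0,"wz": 0},
  {"dx": 0,"dy": 0.4,"dz": 0,"wx": 0,"wy": 0,"wz": 0},
])

```text
time_s: 30.35
eef_pos: [564.6, -195.3, 105.9]
ee_rot: [0.008, 0.965, -0.03, 0.259]
force: [0.5, -1.0, -3.0]
grip_width: 0.269
grip_force: 88.3
```

Call:
step_arm([
  {"dx": 0,"dy": 0.4,"dz": 0,"wx": 0,"wy": 0,"wz": 0},
  {"dx": 0,"dy": 0.4,"dz": 0,"wx": 0,"wy": 0,"wz": 0},
  {"dx": 0,"dy": 0.3,"dz": 0,"wx": 0,"wy": 0,"wz": 0},
  {"dx": 0,"dy": 0.2,"dz": 0,"wx": 0,"wy": 0,"wz": 0},
  {"dx": 0,"dy": 0,"dz": 0,"wx": 0,"wy": 0,"wz": 0},
])

```text
time_s: 30.85
eef_pos: [562.5, -227.5, 105.9]
ee_rot: [0.008, 0.965, -0.031, 0.259]
force: [0.6, -0.3, -1.1]
grip_width: 0.271
grip_force: 88.4
```

Run:
```python
from n2 import *
chain(-3.6,30,[562,-232,105.6]); print(ctrl.sense()["force"])
for n in ("top","side"):
    c=eyes.capture(n); print([(round(d["p"],2),np.round(w(c,d["point"])).tolist()) for d in eyes.landmark_of(n,"offcut0")])
    if n=="top": a=c['frame'][110:240,200:390]
b=c['frame'][160:290,200:370]
a=cv2.resize(a,None,fx=2.2,fy=2.2,interpolation=2); b=cv2.resize(b,None,fx=2.2,fy=2.2,interpolation=2)
cv2.imwrite('pics/e.png',np.hstack([a,b]))
```

```text
joints [-0.69  0.48  1.78  0.63  0.52  0.45] tcp [ 562.5 -227.5  105.9] turn [ 0.01 -0.01 -0.  ]
[ 562.  -232.   105.6] shift [-0.01  0.18  0.01]
[ 0.6326909  -0.31351815 -1.08614799]
[]
[(0.64, [520.0, -245.0, 9.0]), (0.57, [605.0, -226.0, 11.0]), (0.48, [579.0, -466.0, -0.0])]
```

View pics/e.png

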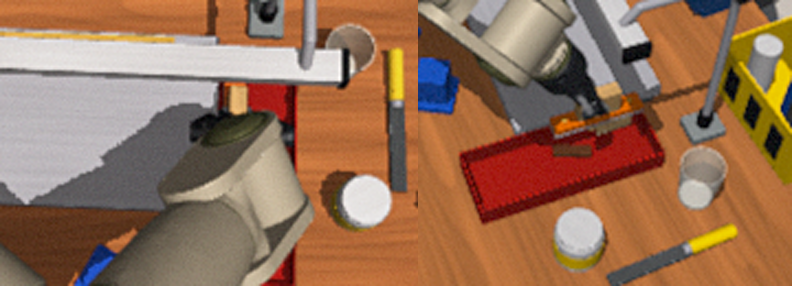

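Two offcuts show in the red tray, at (575,152) and (640,125) in the right half. I lift to see the third.

Call:
step_arm([
  {"dx": 0.15,"dy": 0,"dz": -0.3,"wx": 0,"wy": 0,"wz": 0},
  {"dx": 0.15,"dy": -0.2,"dz": -0.5,"wx": 0,"wy": 0,"wz": 0},
  {"dx": 0.1,"dy": -0.6,"dz": -0.7,"wx": 0,"wy": 0,"wz": 0},
  {"dx": 0,"dy": -0.8,"dz": -0.5,"wx": 0,"wy": 0,"wz": 0},
  {"dx": -0.1,"dy": -0.9,"dz": -0.1,"wx": 0,"wy": 0,"wz": 0},
])

```text
time_s: 31.55
eef_pos: [547.0, -163.0, 157.3]
ee_rot: [0.009, 0.965, -0.03, 0.26]
force: [0.2, 1.0, -1.8]
grip_width: 0.266
grip_force: 88.4
```

Call:
step_arm([
  {"dx": -0.1,"dy": -0.9,"dz": -0.05,"wx": 0,"wy": 0,"wz": 0},
  {"dx": -0.05,"dy": -0.9,"dz": 0,"wx": 0,"wy": 0,"wz": 0},
  {"dx": 0,"dy": -0.9,"dz": 0,"wx": 0,"wy": 0,"wz": 0},
  {"dx": 0,"dy": -0.9,"dz": 0,"wx": 0,"wy": 0,"wz": 0},
  {"dx": 0,"dy": -0.7,"dz": 0,"wx": 0,"wy": 0,"wz": 0},
])

```text
time_s: 32.05
eef_pos: [549.6, -54.3, 155.0]
ee_rot: [0.008, 0.965, -0.03, 0.259]
force: [-0.1, -0.3, -2.4]
grip_width: 0.269
grip_force: 88.4
```

Run:
```python
from n2 import *
chain(-3.6,30,[525,150,147]); s=ctrl.sense(); print(s["grip_width"],s["force"])
for n in ("top","side"):
    c=eyes.capture(n); print(n,[(round(d["p"],2),np.round(w(c,d["point"])).tolist()) for d in eyes.landmark_of(n,"offcut0")])
    if n=="top": a=c['frame'][110:240,200:390]
b=c['frame'][160:290,200:370]
a=cv2.resize(a,None,fx=2.2,fy=2.2,interpolation=2); b=cv2.resize(b,None,fx=2.2,fy=2.2,interpolation=2)
cv2.imwrite('pics/f.png',np.hstack([a,b]))
```

```text
joints [-0.38  0.29  1.92  0.36  0.46  0.97] tcp [549.6 -54.3 155. ] turn [-0.   -0.02  0.01]
[525 150 147] shift [-1.45 -8.09 -0.47]
0.2689224324442031 [-0.13032236 -0.28957564 -2.41667762]
top [(0.54, [515.0, -243.0, 11.0]), (0.53, [585.0, -219.0, 24.0])]
side [(0.63, [593.0, -222.0, 32.0]), (0.63, [604.0, -224.0, 14.0]), (0.42, [518.0, -246.0, 13.0])]
```

View pics/f.png

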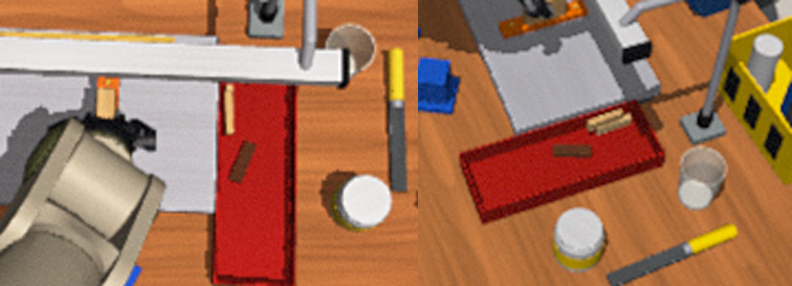

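All three offcuts are in the red tray: the dark one at (241,160), and two light ones side by side at (229,108). The plate is clear, so I return the scraper.

Call:
step_arm([
  {"dx": -0.15,"dy": -0.8,"dz": -0.05,"wx": 0,"wy": 0,"wz": 0},
  {"dx": -0.15,"dy": -0.9,"dz": -0.05,"wx": 0,"wy": 0,"wz": 0},
  {"dx": -0.15,"dy": -0.9,"dz": -0.05,"wx": 0,"wy": 0,"wz": 0},
  {"dx": -0.15,"dy": -0.9,"dz": -0.05,"wx": 0,"wy": 0,"wz": 0},
  {"dx": -0.15,"dy": -0.9,"dz": -0.05,"wx": 0,"wy": 0,"wz": 0},
])

```text
time_s: 32.75
eef_pos: [537.3, 55.1, 150.5]
ee_rot: [0.008, 0.965, -0.031, 0.259]
force: [-0.5, 0.3, -1.6]
grip_width: 0.269
grip_force: 88.5
```

Call:
step_arm([
  {"dx": -0.15,"dy": -0.9,"dz": -0.05,"wx": 0,"wy": 0,"wz": 0},
  {"dx": -0.15,"dy": -0.9,"dz": -0.05,"wx": 0,"wy": 0,"wz": 0},
  {"dx": -0.15,"dy": -0.9,"dz": -0.06,"wx": 0,"wy": 0,"wz": 0},
  {"dx": -0.15,"dy": -0.8,"dz": -0.06,"wx": 0,"wy": 0,"wz": 0},
])

```text
time_s: 33.15
eef_pos: [527.3, 143.6, 147.8]
ee_rot: [0.008, 0.965, -0.031, 0.259]
force: [0.0, -0.2, -1.5]
grip_width: 0.268
grip_force: 88.5
```

Run:
```python
from n2 import *
r=Ro.from_quat([.9656,.0122,.2597,-.0032]); z=r.as_matrix()[:,2]; print(np.degrees([np.arctan2(z[1],z[0]),np.arccos(-z[2])]), np.degrees(np.arctan2(*r.as_matrix()[:2,1])))
chain(1.5,30,[458.4,405.6,145],[458.4,405.6,75],[458.4,405.6,61])
```

```text
[ 1.42983024 30.10707085] 178.5546718306167
joints [ 0.08  0.3   1.92 -0.19  0.4   1.87] tcp [527.3 143.6 147.8] turn [ 0.43 -0.01 -0.75]
[458.4 405.6 145. ] shift [ -2.2  -10.55  -1.14]
[458.4 405.6  75. ] shift [-1.4  -0.    2.42]
[458.4 405.6  61. ] shift [-0.28 -0.    0.48]
```

Call:
step_arm([
  {"dx": -0.12,"dy": -0.6,"dz": -0.08,"wx": 0.04,"wy": 0,"wz": -0.075},
  {"dx": -0.17,"dy": -0.83,"dz": -0.09,"wx": 0.04,"wy": 0,"wz": -0.075},
  {"dx": -0.17,"dy": -0.83,"dz": -0.09,"wx": 0.04,"wy": 0,"wz": -0.075},
  {"dx": -0.17,"dy": -0.83,"dz": -0.09,"wx": 0.04,"wy": 0,"wz": -0.075},
  {"dx": -0.17,"dy": -0.83,"dz": -0.09,"wx": 0.04,"wy": 0,"wz": -0.075},
])

```text
time_s: 33.65
eef_pos: [508.9, 242.4, 147.2]
ee_rot: [0.003, 0.966, -0.009, 0.259]
force: [-0.8, 0.5, -1.8]
grip_width: 0.268
grip_force: 88.5
```

Call:
step_arm([
  {"dx": -0.17,"dy": -0.83,"dz": -0.09,"wx": 0.04,"wy": 0,"wz": -0.075},
  {"dx": -0.17,"dy": -0.83,"dz": -0.09,"wx": 0.04,"wy": 0,"wz": -0.075},
  {"dx": -0.17,"dy": -0.83,"dz": -0.09,"wx": 0.05,"wy": 0,"wz": -0.075},
  {"dx": -0.17,"dy": -0.83,"dz": -0.09,"wx": 0.05,"wy": 0,"wz": -0.075},
  {"dx": -0.17,"dy": -0.83,"dz": -0.09,"wx": 0.05,"wy": 0,"wz": -0.075},
])

```text
time_s: 34.15
eef_pos: [485.0, 346.2, 146.0]
ee_rot: [-0.003, 0.966, 0.013, 0.259]
force: [0.5, -0.2, -1.6]
grip_width: 0.274
grip_force: 88.4
```

Run:
```python
from n2 import *
chain(1.43,30.1,[458.4,405.6,145],[458.4,405.6,75],[458.4,405.6,61])
```

```text
joints [ 0.52  0.43  1.73 -0.46  0.55  2.41] tcp [485.  346.2 146. ] turn [-0.    0.01  0.01]
[458.4 405.6 145. ] shift [-0.89 -2.4  -0.47]
[458.4 405.6  75. ] shift [-1.4  -0.    2.42]
[458.4 405.6  61. ] shift [-0.28 -0.    0.48]
```

Call:
step_arm([
  {"dx": -0.25,"dy": -0.7,"dz": -0.13,"wx": 0,"wy": 0,"wz": 0},
  {"dx": -0.25,"dy": -0.7,"dz": -0.13,"wx": 0,"wy": 0,"wz": 0},
  {"dx": -0.25,"dy": -0.6,"dz": -0.13,"wx": 0,"wy": 0,"wz": 0},
  {"dx": -0.14,"dy": -0.3,"dz": -0.08,"wx": 0,"wy": 0,"wz": 0},
  {"dx": -0.2,"dy": 0,"dz": 0.35,"wx": 0,"wy": 0,"wz": 0},
])

```text
time_s: 34.65
eef_pos: [458.4, 403.6, 135.7]
ee_rot: [-0.004, 0.965, 0.013, 0.26]
force: [-0.2, -0.2, -0.9]
grip_width: 0.264
grip_force: 88.5
```

Call:
step_arm([
  {"dx": -0.35,"dy": 0,"dz": 0.6,"wx": 0,"wy": 0,"wz": 0},
  {"dx": -0.35,"dy": 0,"dz": 0.6,"wx": 0,"wy": 0,"wz": 0},
  {"dx": -0.3,"dy": 0,"dz": 0.5,"wx": 0,"wy": 0,"wz": 0},
  {"dx": -0.2,"dy": 0,"dz": 0.35,"wx": 0,"wy": 0,"wz": 0},
  {"dx": 0,"dy": 0,"dz": 0,"wx": 0,"wy": 0,"wz": 0},
])

```text
time_s: 35.15
eef_pos: [457.4, 401.8, 73.6]
ee_rot: [-0.002, 0.966, 0.013, 0.258]
force: [-0.9, 0.3, -2.6]
grip_width: 0.274
grip_force: 88.5
```

Run:
```python
from n2 import *
chain(1.43,30.1,[458.4,405.6,65],[458.4,405.6,60.6])
```

```text
joints [ 0.64  0.59  1.71 -0.65  0.49  2.71] tcp [457.4 401.8  73.6] turn [0.01 0.03 0.02]
[458.4 405.6  65. ] shift [-0.14 -0.15  0.32]
[458.4 405.6  60.6] shift [-0.09 -0.    0.15]
```

Call:
step_arm([
  {"dx": -0.08,"dy": -0.07,"dz": 0.18,"wx": 0,"wy": 0.03,"wz": 0.02},
  {"dx": -0.06,"dy": -0.06,"dz": 0.14,"wx": 0,"wy": 0,"wz": 0},
  {"dx": -0.04,"dy": 0,"dz": 0.08,"wx": 0,"wy": 0,"wz": 0},
  {"dx": -0.02,"dy": 0,"dz": 0.03,"wx": 0,"wy": 0,"wz": 0},
  {"dx": 0,"dy": 0,"dz": 0,"wx": 0,"wy": 0,"wz": 0},
])

```text
time_s: 35.65
eef_pos: [458.5, 406.3, 63.6]
ee_rot: [-0.004, 0.965, 0.012, 0.261]
force: [-0.6, 0.5, -2.5]
grip_width: 0.275
grip_force: 88.5
```

Run:
```python
from n2 import *
chain(1.43,30.1,[458.4,405.6,60.6]); print(ctrl.sense()["force"])
```

```text
joints [ 0.64  0.61  1.71 -0.69  0.48  2.75] tcp [458.5 406.3  63.6] turn [-0.01 -0.02  0.01]
[458.4 405.6  60.6] shift [-0.07  0.03  0.1 ]
[-0.55606225  0.46541027 -2.51596195]
```

Call:
step_arm([
  {"dx": -0.03,"dy": 0,"dz": 0.05,"wx": 0,"wy": 0,"wz": 0},
  {"dx": -0.02,"dy": 0.02,"dz": 0.04,"wx": 0,"wy": 0,"wz": 0},
  {"dx": -0.01,"dy": 0,"dz": 0.02,"wx": 0,"wy": 0,"wz": 0},
  {"dx": 0,"dy": 0,"dz": 0,"wx": 0,"wy": 0,"wz": 0},
])

```text
time_s: 36.05
eef_pos: [458.7, 405.7, 60.7]
ee_rot: [-0.004, 0.965, 0.012, 0.261]
force: [-0.5, -1.4, 1.7]
grip_width: 0.269
grip_force: 89.3
```

Contact: the force went from -2.5 to +1.7 N, at the original height. Release and withdraw along the tool.

Call:
step_arm([
  {"dx": 0,"dy": 0,"dz": 0,"wx": 0,"wy": 0,"wz": 0},
  {"dx": 0,"dy": 0,"dz": 0,"wx": 0,"wy": 0,"wz": 0},
  {"dx": 0,"dy": 0,"dz": 0,"wx": 0,"wy": 0,"wz": 0},
  {"dx": 0,"dy": 0,"dz": -0.2,"wx": 0,"wy": 0,"wz": 0},
  {"dx": 0,"dy": 0,"dz": -0.6,"wx": 0,"wy": 0,"wz": 0},
], fingers=60)

```text
time_s: 36.55
eef_pos: [448.3, 405.1, 77.1]
ee_rot: [-0.003, 0.966, 0.012, 0.26]
force: [1.0, -0.2, -0.3]
grip_width: 0.702
grip_force: 0.0
```

Call:
step_arm([
  {"dx": 0,"dy": 0,"dz": -0.9,"wx": 0,"wy": 0,"wz": 0},
  {"dx": 0,"dy": 0,"dz": -0.9,"wx": 0,"wy": 0,"wz": 0},
  {"dx": 0,"dy": 0,"dz": -0.9,"wx": 0,"wy": 0,"wz": 0},
  {"dx": 0,"dy": 0,"dz": -0.9,"wx": 0,"wy": 0,"wz": 0},
  {"dx": 0,"dy": 0,"dz": -0.9,"wx": 0,"wy": 0,"wz": 0},
])

```text
time_s: 37.05
eef_pos: [391.2, 403.9, 176.0]
ee_rot: [-0.004, 0.965, 0.012, 0.261]
force: [0.2, -0.8, -0.1]
grip_width: 0.701
grip_force: 0.0
```

Call:
step_arm([
  {"dx": -0.2,"dy": 0,"dz": -0.9,"wx": 0,"wy": 0,"wz": 0},
  {"dx": -0.2,"dy": 0,"dz": -0.9,"wx": 0,"wy": 0,"wz": 0},
  {"dx": -0.2,"dy": 0,"dz": -0.7,"wx": 0,"wy": 0,"wz": 0},
  {"dx": 0,"dy": 0,"dz": 0,"wx": 0,"wy": 0,"wz": 0},
])

```text
time_s: 37.45
eef_pos: [346.8, 403.4, 223.3]
ee_rot: [-0.005, 0.965, 0.013, 0.262]
force: [0.9, 0.8, -0.2]
grip_width: 0.697
grip_force: 0.0
```

Run:
```python
from h import *
for n in ("top","side"): C[n]=eyes.capture(n)
for cams in (("top",),("side",)):
    print(fit("scraper",S,466,405,.03,6,cams,30), fit("former",F,560,229,-.06,4,cams,35), fit("mate",F,461,238,-.15,4,cams,35))
a=C["top"]["frame"][110:240,75:355]; b=C["side"]["frame"][80:270,150:345]
a=cv2.resize(a,None,fx=1.4,fy=1.4,interpolation=2); b=cv2.resize(b,None,fx=2,fy=2,interpolation=2)
o=np.zeros((max(a.shape[0],b.shape[0])+0,a.shape[1]+b.shape[1],3),np.uint8); o[:a.shape[0],:a.shape[1]]=a; o[:b.shape[0],a.shape[1]:]=b
k=cv2.resize(C["side"]["frame"][195:260,235:325],None,fx=3,fy=3,interpolation=2); o[a.shape[0]:a.shape[0]+k.shape[0],:k.shape[1]]=k[:o.shape[0]-a.shape[0]]
cv2.imwrite("pics/g.png",o); print(ctrl.sense()["time_s"])
```

```text
(np.float64(463.9), np.float64(404.6), np.float64(2.8), np.float64(0.155), 1) (np.float64(561.3), np.float64(231.0), np.float64(-4.4), np.float64(0.111), 1) (np.float64(459.3), np.float64(239.0), np.float64(-5.8), np.float64(0.118), 1)
(np.float64(470.1), np.float64(405.4), np.float64(1.9), np.float64(0.098), 1) (np.float64(566.4), np.float64(248.3), np.float64(-19.1), np.float64(0.303), 1) (np.float64(463.9), np.float64(240.1), np.float64(-11.3), np.float64(0.137), 1)
37.85
```

View pics/g.png

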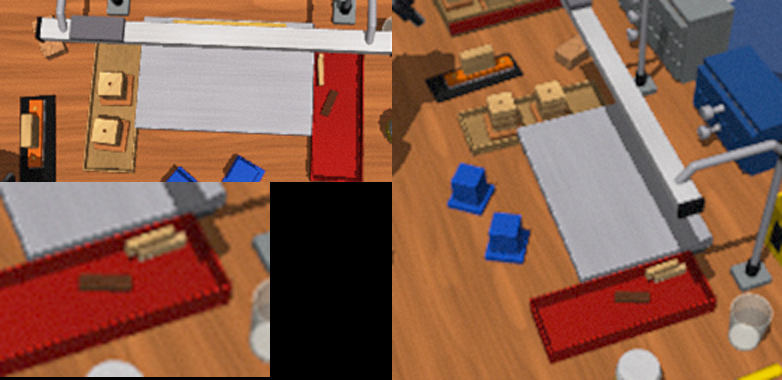

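The final picture shows both formers standing in the stock tray at (110,85) and (105,130), and the scraper along its pad at (30,135). The plate is clear and all three offcuts are in the red tray.

```bash
python3 -c "
from rig import finish_job; print(finish_job())"
```

```text
the job is handed in; nothing more can be done
None
```

Job handed in at about 38 s of the 72 s limit: the former stands in the stock tray beside its mate, all three offcuts are in the red tray (one light one propped against another), the scraper is back along its pad, and I saw no contact with the lamp; the former was set down once on the plate mid-move to change the grip angle.

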